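# Look over a culture bottle and set out the harvest tubes

## Robot

A 6-joint arm with a two-finger parallel gripper is mounted at the origin on the work surface. World frame = base frame: x ahead of the robot, y to its left, z up, the work surface at z = 0. Lengths are in m, angles in rad, forces in N, time in s.
With the tool pointing down it reaches from about 0.35 to 0.725 m from the base axis. Payload 4.3 kg.
Tool frame: the origin (TCP) lies midway between the tips of the shut fingers; the grasp point (between the pads) lies 19 mm behind it; z points along the fingers, y is the direction in which the jaws open and shut (so a half turn about z gives the same grasp; the last joint's range is limited). The gripper opens to 85 mm and grips with 20 to 120 N. Pads are 22 mm wide; open, the fingers measure 114 mm over their backs; the gripper's body (76 mm by 85 mm) begins 54 mm behind the grasp point. The pads swing forward as they close: fully open they stand 13 mm farther back than shut.
Start: joints at [1.044, 0.377, 0.081, 1.274, 0, 1.46], TCP at [0.233, 0.526, 0.231] pointing down, gripper open.
Joint ranges: [-2.72, 2.72], [-0.84, 1.66], [-1.02, 1.22], [-1.77, 2.12], [-1.37, 1.28], [-3.14, 3.14]. Speed limits (rad/s): [2.57, 2.57, 3.14, 3.14, 3.14, 3.14].

## Interface

Orientations are given as a unit quaternion [w, x, y, z].
In Python, from rig import env gives the robot as it stands.
- The arm moves only by the tool jog_arm, never from a script. Its argument "commands" is a list of rows, each an object with "slide": the shift along the tool's x, y, z in mm, a list of three; "roll": the turn about the tool's z in rad. In form: [{"slide": [dx, dy, dz], "roll": roll}, ...]. A call has 1 to 8 rows; each row is the pose to reach, as a shift and turn from the pose commanded when the call began, along the tool's axes at that moment; what a row does not reach only later rows make up. A row lasts 1/10 s, in which the tool goes at most 50 mm and 8.59 degrees, less where a joint would pass 70% of its speed; a pose out of reach is approached as far as the arm can. A call with a gripper value outside its range is refused whole. "hand" is the opening, from -1 (shut) to 1 (fully open), set as the call begins (left out, the last holds). The fingers move at their own pace and stop on an object; "grip_force" is the grip in N (left out, the last holds). Time passes only in rows, so rows that repeat a pose let the fingers close. It gives the time, the measured TCP pose, the force and the opening at its end, in the units of the state.
- env.sense(): the state, without advancing time (a new reading comes with each control period).
- env.read_camera(name): name is "scene" or "top" or "wrist"; returns a dict with "frame" (384x512x3 uint8, red, green, blue), "K" (3x3 intrinsics, pixels), "origin" and "rotation" of the camera in the world; the wrist camera has in their place "mount" (4x4, takes a point from camera to tool coordinates, whose origin is the TCP and whose axes are the flange's). Camera axes: x right, y up, looking along -z (the intrinsics and any distortion apply to the point x, -y, -z); pixel columns grow to the right and rows downward; lengths in m; the calibration is good to about 2 mm. A picture is of the moment at which its call begins: read the wrist's pose just before it. There is no depth.
- env.finish_job(): hands the job in, once; it reports no verdict.
Trained networks look in a picture, given as the dict that the camera call returned (one of the last four; its "shot" number tells which), for a name from the list of things; names that differ only in an ending like _2 or _b are one class to them, and where a whole thing is asked for, a point or a joint stands for the part that bears it (a point fixed in the world has none). Each returns a list of dicts, best first, with "p" (0 to 1); they miss things now and then, are a little off and sometimes report something else, mostly with a low value. They report only what shows in the picture. A call takes as long as a camera call. They do not tell look-alikes from the thing itself.
- env.regions_of(picture, name): "pixels" (384x512 bool, what is visible of it) and "box" ([left, top, right, bottom] in pixels, round what is visible of it).
The state is a dict: "clock": time; "joint_positions": joint angles; "joint_velocities": joint speeds; "joint_efforts": joint torques, N m; "tcp_pos": TCP position; "tcp_rot": TCP orientation; "force": force on the tool from outside, world axes, zero at the start; "torque": the same for the moment, N m; "gripper_width": finger opening in m.
Only numpy, scipy, OpenCV 4.12 (cv2) and the standard library are available. Lean on these libraries where they do the work, as an engineer would, in place of code of your own. Each camera call takes 0.05 s, during which the arm holds its last target.

## Task

Get the bench ready for the harvest. Roll the culture bottle along the inspection board by pushing its side, never lifting it or driving it over an end rail, until its axis lies over the centre line of the lit window, and let go of it there, quite still, for at least three seconds so that I can look it over; then roll it to the parking line at the end of the board next to the tube rack and leave it lying over that line. Stand every loose tube, cap up, in a free place of the rack, knock no tube over, and leave the tubes already racked and the other things on the bench where they are.

Things in the scene. Friction and masses are not known exactly. Their poses are not given: they have to be found in the camera images.
- bottle_mid (a point): Clear roller bottle lying on its side on the board, white screw cap away from the robot. Plain cylinder 100 mm in diameter (too fat to grip), 110 mm long, 180 mm over all, 0.2 to 0.34 kg. Point: on its axis, mid-body, 56 mm above the bench; x along the axis, cap to base; y and z turn as it rolls. Rolls easily on the board's slightly soft face: let go at 100 mm/s it coasts some 6 mm, at 200 mm/s 25 mm; it hops ahead of a finger that bumps it.
- board: The bottle inspection board, fixed on the bench: a grey plate 210 mm deep (x), 460 mm long (y), 6 mm thick, with a lit white window in the middle, three dark lines across it along its x, and at each end a low rail (8 mm thick, top 31 mm above the bench) and along its sides a rim (top 20 mm). Origin: middle of its underside. The bottle starts on the left part.
- line_centre (a point): Mid-point of the line across the middle of the lit window, on the board's top face (6 mm above the bench). Axes as the board: x along the line, y (to the left) across it.
- line_left (a point): Mid-point of the parking line near the left (+y) end of the board, 140 mm from the centre line and 82 mm from the end rail. Axes as the board.
- line_right (a point): Mid-point of the parking line near the right (-y) end of the board, 140 mm from the centre line and 82 mm from the end rail. Axes as the board.
- rack: Dark blue open tube rack, fixed, with a single row of five square places in the direction of its x; 205 mm long (x), 45 mm wide (y), 60 mm high. It stands beyond one end of the board: sometimes on the left, sometimes on the right. Origin: middle of its underside.
- place_1 (a point): Place 1 of the rack's row (1 is nearest the robot; 40 mm apart): centre of the place at its floor, 4 mm above the bench. The opening is 35 mm square, held by two grids whose top face is 60 mm above the bench. Axes as the rack.
- place_2 (a point): Place 2 of the rack's row (1 is nearest the robot; 40 mm apart): centre of the place at its floor, 4 mm above the bench. The opening is 35 mm square, held by two grids whose top face is 60 mm above the bench. Axes as the rack.
- place_3 (a point): Place 3 of the rack's row (1 is nearest the robot; 40 mm apart): centre of the place at its floor, 4 mm above the bench. The opening is 35 mm square, held by two grids whose top face is 60 mm above the bench. Axes as the rack.
- place_4 (a point): Place 4 of the rack's row (1 is nearest the robot; 40 mm apart): centre of the place at its floor, 4 mm above the bench. The opening is 35 mm square, held by two grids whose top face is 60 mm above the bench. Axes as the rack.
- place_5 (a point): Place 5 of the rack's row (1 is nearest the robot; 40 mm apart): centre of the place at its floor, 4 mm above the bench. The opening is 35 mm square, held by two grids whose top face is 60 mm above the bench. Axes as the rack.
- tube_1_mid (a point): A loose capped tube, standing upright on the bench in front of the board (None if it is not there): clear body 29 mm in diameter and 100 mm high with a flat foot, above it a purple cap 34 mm in diameter and 16 mm high; 116 mm over all, about 28 g. This point is on its axis, 58 mm above its foot; z points to the cap.
- tube_2_mid (a point): A loose capped tube, standing upright on the bench in front of the board (None if it is not there): clear body 29 mm in diameter and 100 mm high with a flat foot, above it a purple cap 34 mm in diameter and 16 mm high; 116 mm over all, about 28 g. This point is on its axis, 58 mm above its foot; z points to the cap.
- tube_3_mid (a point): A loose capped tube, standing upright on the bench in front of the board (None if it is not there): clear body 29 mm in diameter and 100 mm high with a flat foot, above it a purple cap 34 mm in diameter and 16 mm high; 116 mm over all, about 28 g. This point is on its axis, 58 mm above its foot; z points to the cap.
- stored_1_mid (a point): A tube of the same kind that already stands in place 1 of the rack at the start (None if that place is free). This point is on its axis, 58 mm above its foot.
- stored_2_mid (a point): A tube of the same kind that already stands in place 2 of the rack at the start (None if that place is free). This point is on its axis, 58 mm above its foot.
- stored_3_mid (a point): A tube of the same kind that already stands in place 3 of the rack at the start (None if that place is free). This point is on its axis, 58 mm above its foot.
- stored_4_mid (a point): A tube of the same kind that already stands in place 4 of the rack at the start (None if that place is free). This point is on its axis, 58 mm above its foot.
- stored_5_mid (a point): A tube of the same kind that already stands in place 5 of the rack at the start (None if that place is free). This point is on its axis, 58 mm above its foot.
- tip_box: Box of pipette tips, 122 x 84 x 75 mm, purple with a clear lid, beyond the end of the board where the rack is not. Not part of the job. Origin: middle of its underside.
- reagent_bottle: Upright glass reagent bottle, 70 mm in diameter, 142 mm high. Not part of the job. Origin: middle of its underside.
- timer: Small white bench timer, 75 x 65 x 22 mm. Not part of the job. Origin: middle of its underside.
There are look-alikes about, which are no part of the job. What is shaped like the part that bears bottle_mid but green, red or yellow is not meant.

How it is judged:
On the way, in this order (a step that is already met when the one before it is completed fails the run):
1. the bottle lies still and untouched on the centre line of the window (axis within 12 mm and 0.25 rad of it) for 2 s (y of bottle_mid in the frame of line_centre between -0.012 and 0.012 m and angle between the x axis of bottle_mid and the x axis of board, either way round below 0.25 rad and height (world z) of bottle_mid between 0.05 and 0.062 m and linear speed of bottle below 0.01 m/s and contact force between each of the fingers, the arm and bottle below 0.1 N), for 2 s.
2. the bottle lies still and untouched on the parking line at the rack's end of the board (axis within 12 mm and 0.25 rad of it) (((world y of rack above 0 m and y of bottle_mid in the frame of line_left between -0.012 and 0.012 m) or (world y of rack below 0 m and y of bottle_mid in the frame of line_right between -0.012 and 0.012 m)) and angle between the x axis of bottle_mid and the x axis of board, either way round below 0.25 rad and height (world z) of bottle_mid between 0.05 and 0.062 m and linear speed of bottle below 0.01 m/s and contact force between each of the fingers, the arm and bottle below 0.1 N), for 0.5 s.
At the end, for the whole second after the job is handed in: The bottle lies still on the parking line at the rack's end (axis within 12 mm and 0.25 rad of it); every loose tube stands upright (0.15 rad), foot on the floor of a rack place (within 10 mm of its centre); the tubes racked at the start still stand in their places (all of step 2 and (horizontal distance between tube_1_mid and place_1 below 0.01 m or horizontal distance between tube_1_mid and place_2 below 0.01 m or horizontal distance between tube_1_mid and place_3 below 0.01 m or horizontal distance between tube_1_mid and place_4 below 0.01 m or horizontal distance between tube_1_mid and place_5 below 0.01 m) and height (world z) of tube_1_mid between 0.056 and 0.067 m and angle between each of tube_1_mid, tube_2_mid, tube_3_mid, stored_1_mid, stored_2_mid, stored_3_mid, stored_4_mid, stored_5_mid's own z axis and vertical below 0.15 rad and (horizontal distance between tube_2_mid and place_1 below 0.01 m or horizontal distance between tube_2_mid and place_2 below 0.01 m or horizontal distance between tube_2_mid and place_3 below 0.01 m or horizontal distance between tube_2_mid and place_4 below 0.01 m or horizontal distance between tube_2_mid and place_5 below 0.01 m) and height (world z) of tube_2_mid between 0.056 and 0.067 m and (horizontal distance between tube_3_mid and place_1 below 0.01 m or horizontal distance between tube_3_mid and place_2 below 0.01 m or horizontal distance between tube_3_mid and place_3 below 0.01 m or horizontal distance between tube_3_mid and place_4 below 0.01 m or horizontal distance between tube_3_mid and place_5 below 0.01 m) and height (world z) of tube_3_mid between 0.056 and 0.067 m and horizontal distance between stored_1_mid and place_1 below 0.01 m and height (world z) of stored_1_mid between 0.056 and 0.067 m and horizontal distance between stored_2_mid and place_2 below 0.01 m and height (world z) of stored_2_mid between 0.056 and 0.067 m and horizontal distance between stored_3_mid and place_3 below 0.01 m and height (world z) of stored_3_mid between 0.056 and 0.067 m and horizontal distance between stored_4_mid and place_4 below 0.01 m and height (world z) of stored_4_mid between 0.056 and 0.067 m and horizontal distance between stored_5_mid and place_5 below 0.01 m and height (world z) of stored_5_mid between 0.056 and 0.067 m); the robot touches nothing.
It fails at once if the bottle is lifted more than 20 mm off the board (height (world z) of bottle_mid above 0.076 m).
It fails at once if the bottle goes over an end rail of the board (y of bottle_mid in the frame of board above 0.235 m or y of bottle_mid in the frame of board below -0.235 m).
It fails at once if a tube is knocked over (tipped more than 0.8 rad) (angle between any of tube_1_mid, tube_2_mid, tube_3_mid, stored_1_mid, stored_2_mid, stored_3_mid, stored_4_mid, stored_5_mid's own z axis and vertical above 0.8 rad).
It fails at once if the tip box, the reagent bottle or the timer is shoved more than 30 mm (distance of any of tip_box, reagent_bottle, timer from where it was at the start of the episode above 0.03 m).
Of stored_1, stored_2, stored_3, stored_4, stored_5 only 1 to 2 are there at a start; the rules pass over those that are not, and their reading is None.
Of tube_1, tube_2, tube_3 only 2 to 3 are there at a start; the rules pass over those that are not, and their reading is None.
At some moment in a run one of bottle may be knocked a few centimetres aside while the robot is not near it.
It also fails if it takes over 210 s, if anything falls off the work surface, if the arm or the gripper's body presses on something with over 40 N, if the wrist force passes 120 N, or if a joint passes its speed limit or range.

## Working session

There is one attempt and no reset: what is moved stays moved. The work goes in short steps, Python scripts to look and compute and a tool call to move; the robot and the scene stay as the last step left them, time stands still between calls to the robot, and variables do not carry over. Pictures are saved under pics/ and viewed, and the job is handed in when it is done.

Besides the shell and the picture viewer there is one more tool, called by a JSON object that holds its "method" and its "body", one argument or row to a line. jog_arm: Moves the arm, as the interface text tells. Its arguments: {"type":"object","properties":{"commands":{"type":"array","items":{"type":"object","properties":{"slide":{"type":"array","items":{"type":"number"}},"roll":{"type":"number"}}}},"hand":{"type":"number"},"grip_force":{"type":"number"}},"required":["commands"]}

```bash
ls; mkdir -p pics; cat > h.py <<'E'
import numpy as np, cv2
from rig import env
from scipy.spatial.transform import Rotation as R
def save(p,n): cv2.imwrite(f'pics/{n}.png',p['frame'][:,:,::-1])
def ray(p,uv):
    K=np.array(p['K']); d=p.get('distortion',None)
    u,v=uv; x=(u-K[0,2])/K[0,0]; y=(v-K[1,2])/K[1,1]
    dc=np.array([x,-y,-1.0])
    if 'origin' in p: o=np.array(p['origin']);Rm=np.array(p['rotation'])
    else:
        s=p['state']; q=s['tcp_rot']; Rt=R.from_quat([q[1],q[2],q[3],q[0]]).as_matrix()
        M=np.array(p['mount']); o=Rt@M[:3,3]+np.array(s['tcp_pos']); Rm=Rt@M[:3,:3]
    return o,Rm@dc
def atz(p,uv,z):
    o,d=ray(p,uv); return o+d*(z-o[2])/d[2]
def proj(p,X):
    K=np.array(p['K'])
    if 'origin' in p: o=np.array(p['origin']);Rm=np.array(p['rotation'])
    else:
        s=p['state']; q=s['tcp_rot']; Rt=R.from_quat([q[1],q[2],q[3],q[0]]).as_matrix()
        M=np.array(p['mount']); o=Rt@M[:3,3]+np.array(s['tcp_pos']); Rm=Rt@M[:3,:3]
    c=Rm.T@(np.array(X)-o); x=c[0]/-c[2]; y=-c[1]/-c[2]
    return K[0,0]*x+K[0,2],K[1,1]*y+K[1,2]
E
python3 - <<'E'
from h import *
s=env.sense(); print(s)
for n in ['scene','top','wrist']:
    s=env.sense();p=env.read_camera(n); save(p,n+'0'); print(n,{k:v for k,v in p.items() if k!='frame'})
E
```

```text
pics
{'clock': 0.0, 'joint_positions': array([1.04370011e+00, 3.78088720e-01, 7.96295719e-02, 1.27443284e+00,
       2.06153602e-05, 1.46050386e+00]), 'joint_velocities': array([ 5.81928031e-04, -2.47741682e-04, -6.36380887e-04,  1.11469560e-04,
       -8.84165271e-05,  2.08430648e-03]), 'joint_efforts': array([-9.87338972e-04, -4.63601768e+01,  2.69875878e+01,  2.07592308e-02,
        1.35069649e-04, -5.57689489e-06]), 'tcp_pos': array([0.23242871, 0.52519748, 0.23034768]), 'tcp_rot': array([-3.38102223e-04,  2.06896515e-01,  9.78362271e-01, -9.91837937e-04]), 'force': array([-0.58781157, -0.12180472, -0.22305458]), 'torque': array([-0.00012339, -0.01975708,  0.04241694]), 'gripper_width': 0.08543398626953687}
scene {'K': array([[439.96789987,   0.        , 258.54670661],
       [  0.        , 439.96789987, 195.39050482],
       [  0.        ,   0.        ,   1.        ]]), 'origin': array([1.3159502 , 0.31266806, 1.05254314]), 'rotation': array([0.58346843, 0.22218181, 0.2805542 , 0.72903304]), 'shot': 1}
top {'K': array([[402.72688944,   0.        , 261.30481944],
       [  0.        , 402.72688944, 188.79371461],
       [  0.        ,   0.        ,   1.        ]]), 'origin': array([0.26194704, 0.09301928, 1.57109619]), 'rotation': array([-0.69827052, -0.05987859,  0.04765804,  0.71173137]), 'shot': 2}
wrist {'K': array([[285.52607028,   0.        , 253.8916812 ],
       [  0.        , 285.52607028, 193.82272493],
       [  0.        ,   0.        ,   1.        ]]), 'mount': array([[ 5.63405780e-05,  9.64154038e-01,  2.65343151e-01,
         6.76186689e-02],
       [ 9.99999605e-01,  1.81175883e-04, -8.70653771e-04,
         2.44234199e-04],
       [-8.87518128e-04,  2.65343095e-01, -9.64153647e-01,
        -1.42000257e-01],
       [ 0.00000000e+00,  0.00000000e+00,  0.00000000e+00,
         1.00000000e+00]]), 'shot': 3}
```

```bash
sed -i "s/Rm=np.array(p\['rotation'\])/Rm=qm(p['rotation'])/" h.py; cat >> h.py <<'E'
def qm(q): return R.from_quat([q[1],q[2],q[3],q[0]]).as_matrix()
E
python3 - <<'E'
from h import *
s=env.sense(); print(qm(s['tcp_rot']).round(3))
a=cv2.imread('pics/scene0.png')
b=cv2.imread('pics/top0.png')
cv2.imwrite('pics/top0b.png',cv2.resize(b,(800,600)))
cv2.imwrite('pics/scene0b.png',cv2.resize(a,(800,600)))
E
```

```text
[[-0.914  0.405 -0.001]
 [ 0.405  0.914 -0.001]
 [ 0.    -0.002 -1.   ]]
```

View pics/top0b.png

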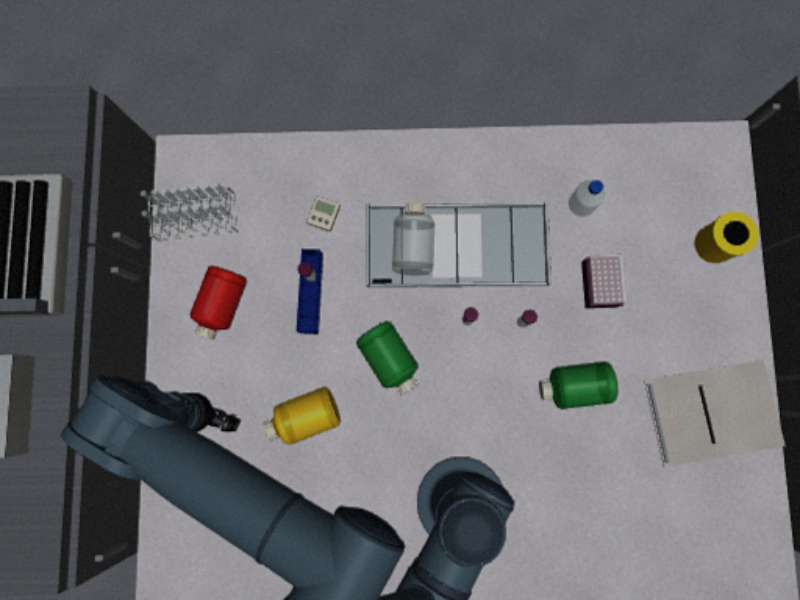

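View pics/scene0b.png

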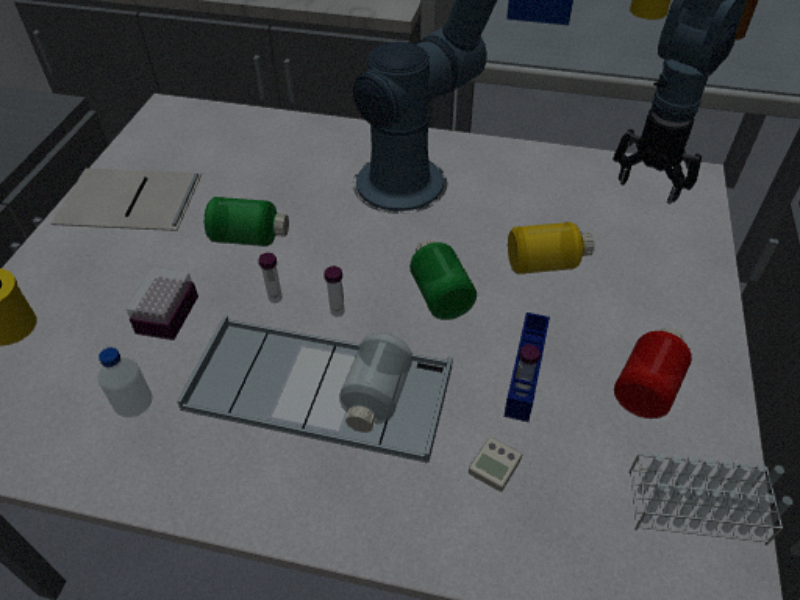

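View pics/wrist0.png

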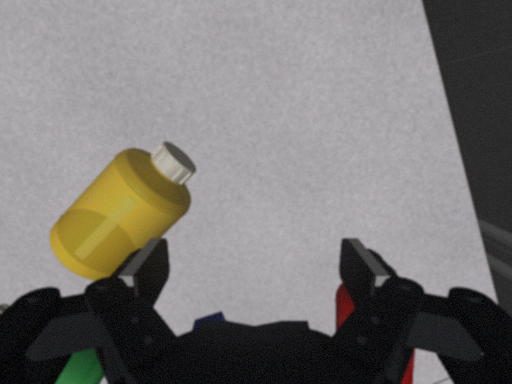

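```bash
cat > look.py <<'E'
from h import *
import sys
p=env.read_camera('top'); q=env.read_camera('scene')
print(env.sense()['clock'])
for cam,P in (('top',p),('scene',q)):
  for n in ['bottle_mid','board','rack','tube_1_mid','stored_1_mid','tip_box','reagent_bottle','timer']:
    for r in env.regions_of(P,n):
        ys,xs=np.nonzero(r['pixels'])
        print(cam,n,round(r['p'],2),np.round(r['box'],1),'c',xs.mean().round(1),ys.mean().round(1),len(xs))
E
python3 look.py
python3 - <<'E'
import cv2
b=cv2.imread('pics/top0.png')
cv2.imwrite('pics/topc.png',cv2.resize(b[120:225,180:410],None,fx=3.4,fy=3.4,interpolation=cv2.INTER_CUBIC))
E
```

```text
0.25
top bottle_mid 0.97 [345.2 228.4 395.  265.8] c 371.3 246.2 1220
top bottle_mid 0.89 [119.7 171.  156.7 219.4] c 138.9 191.8 1101
top bottle_mid 0.74 [250.2 133.5 279.2 179.3] c 264.4 154.5 1128
top bottle_mid 0.62 [171.  246.  216.8 281.9] c 194.0 266.2 1118
top board 0.66 [233.6 130.  354.3 185.9] c 298.4 156.7 5125
top rack 0.9 [190.1 157.4 205.7 216.5] c 198.6 187.5 721
top tube_1_mid 0.44 [331.4 199.6 344.9 208.6] c 337.0 203.6 88
top tube_1_mid 0.32 [197.6 124.9 220.6 145.5] c 206.6 136.5 328
top tip_box 0.66 [235.5 131.8 351.  185.8] c 298.4 156.9 5121
top tip_box 0.66 [364.2 118.5 386.6 133.6] c 375.0 126.4 359
top tip_box 0.59 [371.7 161.2 400.6 196.6] c 386.2 179.5 888
top reagent_bottle 0.73 [362.6 111.9 388.9 137.1] c 375.1 126.0 366
top timer 0.87 [196.7 124.9 218.3 147.7] c 206.9 136.4 288
scene bottle_mid 0.9 [261.8 152.7 303.7 205.8] c 282.7 179.3 1500
scene bottle_mid 0.84 [321.4 140.8 379.3 175.7] c 350.3 158.2 1475
scene bottle_mid 0.72 [129.2 125.2 184.8 161.5] c 155.9 141.5 1386
scene bottle_mid 0.59 [217.2 215.1 263.9 277.5] c 239.8 243.7 2030
scene board 0.9 [114.7 203.  290.8 295.3] c 197.1 248.8 8674
scene board 0.71 [322.1 195.5 349.8 268.8] c 336.4 236.9 905
scene rack 0.61 [323.2 198.9 350.8 268.4] c 336.1 237.0 853
scene tube_1_mid 0.65 [169.8 160.3 180.  192.6] c 172.9 177.1 325
scene tip_box 0.73 [ 81.2 170.2 128.1 216.9] c 103.2 193.7 1503
scene reagent_bottle 0.73 [298.  280.9 334.9 314.1] c 316.2 296.4 751
scene reagent_bottle 0.56 [ 61.8 219.3  95.8 265.1] c 78.5 245.4 1058
scene timer 0.61 [323.2 200.7 348.9 269.1] c 337.3 235.6 885
```

View pics/topc.png

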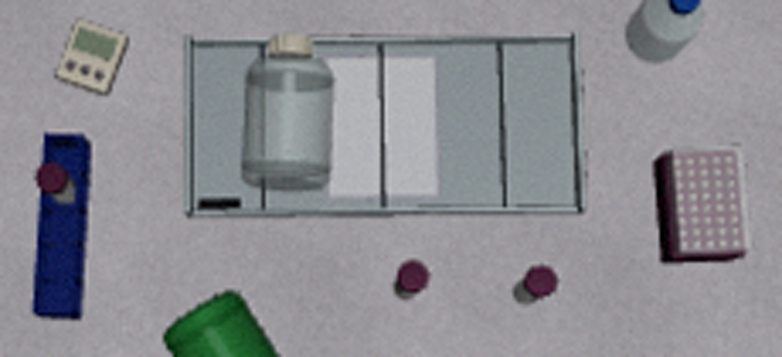

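```bash
python3 - <<'E'
from h import *
p=env.read_camera('top')
def c(x,y): return (180+(x+.5)/3.4-.5,120+(y+.5)/3.4-.5)
for n,xy,z in [('clT',(380,46),.006),('clB',(383,205),.006),('lT',(264,46),.006),('lB',(264,205),.006),('rT',(501,46),.006),('rB',(505,205),.006),
 ('railTL',(189,38),.031),('railBL',(190,213),.031),('railTR',(573,37),.031),('railBR',(581,212),.031),
 ('rackTL',(45,135),.06),('rackTR',(89,136),.06),('rackBL',(35,317),.06),('rackBR',(81,319),.06),('cap stored',(52,178),.12),('tubeA',(413,276),.116),('tubeB',(541,281),.116),
 ('bot L',(245,125),.056),('bot R',(332,125),.056),('base',(286,188),.056),('cap',(291,40),.056),('tip TL',(667,152),.075),('tip BR',(744,256),.075),('timer',(92,57),.022),('reag',(684,2),.142)]:
    print(n,atz(p,c(*xy),z).round(4))
E
```

```text
clT [ 0.7255 -0.0067  0.006 ]
clB [ 0.5351 -0.0047  0.006 ]
lT [0.7287 0.1301 0.006 ]
lB [0.538  0.1332 0.006 ]
rT [ 0.7222 -0.149   0.006 ]
rB [ 0.5321 -0.1456  0.006 ]
railTL [0.7329 0.2168 0.031 ]
railBL [0.5261 0.2173 0.031 ]
railTR [ 0.7237 -0.2288  0.031 ]
railBR [ 0.518  -0.2275  0.031 ]
rackTL [0.6142 0.3787 0.06  ]
rackTR [0.6119 0.3287 0.06  ]
rackBL [0.4076 0.3881 0.06  ]
rackBR [0.4044 0.3369 0.06  ]
cap stored [0.5524 0.3594 0.12  ]
tubeA [ 0.4383 -0.0276  0.116 ]
tubeB [ 0.4302 -0.1636  0.116 ]
bot L [0.6217 0.152  0.056 ]
bot R [0.6195 0.0534 0.056 ]
base [0.5481 0.1069 0.056 ]
cap [0.7202 0.0979 0.056 ]
tip TL [ 0.5762 -0.3169  0.075 ]
tip BR [ 0.4581 -0.3938  0.075 ]
timer [0.7153 0.3314 0.022 ]
reag [ 0.7267 -0.3268  0.142 ]
```

```bash
cat > d.py <<'E'
from h import *
import sys
def rel(x,y,z,yaw=None):
    s=env.sense(); M=qm(s['tcp_rot']); t=M.T@(np.array([x,y,z])-s['tcp_pos'])
    out='slide %s'%(t*1000).round(0)
    cy=np.arctan2(M[1,1],M[0,1])
    if yaw is not None:
        a=(yaw-cy+np.pi/2)%np.pi-np.pi/2
        out+=' roll %.3f'%(-a)
    return out
if __name__=='__main__':
    a=[float(v) for v in sys.argv[1:]]
    s=env.sense();M=qm(s['tcp_rot']);print('now',s['clock'],s['tcp_pos'].round(4),'yaw',np.arctan2(M[1,1],M[0,1]).round(3),'j',s['joint_positions'].round(2)); print(rel(*a))
E
python3 d.py .605 .19 .23 -0.02
```

```text
now 1.1 [0.2328 0.5258 0.2313] yaw 1.154 j [1.04 0.38 0.08 1.27 0.   1.46]
slide [-476. -156.    1.] roll 1.174
```

{"method": "jog_arm", "body": {
  "commands": [
    {"slide": [-240,-78,0],"roll": 0.6},
    {"slide": [-240,-78,0],"roll": 0.6},
    {"slide": [-240,-78,0],"roll": 0.6},
    {"slide": [-476,-156,0],"roll": 1.174},
    {"slide": [-476,-156,0],"roll": 1.174},
    {"slide": [-476,-156,0],"roll": 1.174},
    {"slide": [-476,-156,0],"roll": 1.174},
    {"slide": [-476,-156,0],"roll": 1.174}
  ],
  "hand": 0.4
}}

```text
clock: 1.9
tcp_pos: [0.5314, 0.2565, 0.2315]
tcp_rot: [0.0, 0.716, 0.698, 0.0]
force: [0.6, 1.9, 0.8]
gripper_width: 0.0598
```

```bash
python3 d.py .605 .19 .23 -0.02
```

```text
now 1.9 [0.5314 0.2565 0.2315] yaw -0.026 j [0.34 0.41 0.13 1.29 0.   1.94]
slide [-65.  75.   2.] roll -0.006
```

{"method": "jog_arm", "body": {
  "commands": [
    {"slide": [0,0,0],"roll": 0}
  ]
}}

```text
clock: 2.0
tcp_pos: [0.5344, 0.2537, 0.2309]
tcp_rot: [0.001, 0.717, 0.697, 0.0]
force: [-0.5, 0.9, 0.7]
gripper_width: 0.0596
```

```bash
python3 d.py .605 .19 .23 -0.02; cat > w.py <<'E'
from h import *
import sys
s=env.sense(); p=env.read_camera('wrist'); p['state']=s; save(p,sys.argv[1])
import pickle; pickle.dump(p,open('w.pkl','wb'))
E
python3 w.py w1
```

```text
now 2.0 [0.5344 0.2537 0.2309] yaw -0.029 j [ 0.34  0.41  0.13  1.29 -0.    1.94]
slide [-62.  72.   1.] roll -0.009
```

View pics/w1.png

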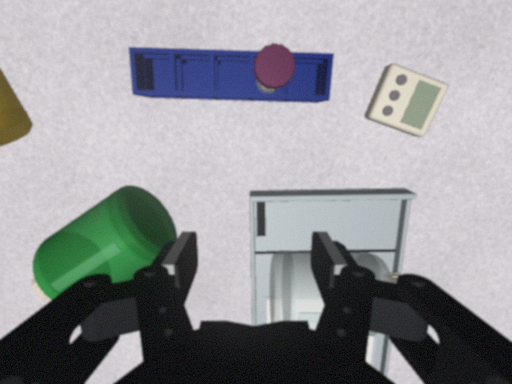

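```bash
python3 - <<'E'
from h import *
import pickle
p=pickle.load(open('w.pkl','rb'))
for n,uv,z in [('rk far L',(131,48),.06),('rk far R',(333,54),.06),('rk near L',(133,95),.06),('rk near R',(329,100),.06),('cap',(274,66),.12),('lineL',(258,251),.006),('lineR',(395,250),.006),('railL',(250,192),.031),('railR',(412,190),.031)]:
    print(n,atz(p,uv,z).round(4))
f=p['frame'][:, :, ::-1]
cv2.imwrite('pics/w1c.png',cv2.resize(f[30:130,110:350],None,fx=3.3,fy=3.3,interpolation=cv2.INTER_CUBIC))
E
```

```text
rk far L [0.4161 0.3892 0.06  ]
rk far R [0.6173 0.378  0.06  ]
rk near L [0.4118 0.345  0.06  ]
rk near R [0.6151 0.3342 0.06  ]
cap [0.5539 0.3596 0.12  ]
lineL [0.537  0.1364 0.006 ]
lineR [0.7302 0.1322 0.006 ]
railL [0.529  0.2296 0.031 ]
railR [0.7297 0.2262 0.031 ]
```

View pics/w1c.png

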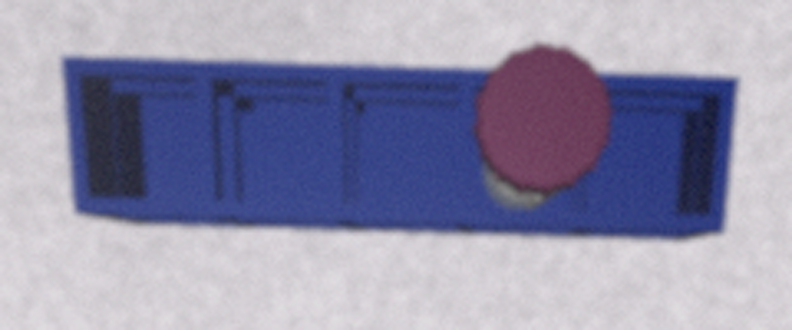

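{"method": "jog_arm", "body": {
  "commands": [
    {"slide": [-62,72,0],"roll": -0.01},
    {"slide": [-62,72,0],"roll": -0.01},
    {"slide": [-62,72,0],"roll": -0.01},
    {"slide": [-62,72,0],"roll": -0.01},
    {"slide": [-62,72,70],"roll": -0.01},
    {"slide": [-62,72,110],"roll": -0.01},
    {"slide": [-62,72,110],"roll": -0.01}
  ]
}}

```text
clock: 2.75
tcp_pos: [0.5941, 0.1953, 0.1152]
tcp_rot: [-0.004, 0.71, 0.705, -0.005]
force: [-1.3, 0.2, -0.6]
gripper_width: 0.0599
```

```bash
python3 d.py .605 .19 .04 -0.02; python3 - <<'E'
from h import *
p=env.read_camera('top'); save(p,'t2'); q=env.read_camera('scene')
for P in(p,q):
  for r in env.regions_of(P,'bottle_mid'): print(r['p'],np.round(r['box'],1))
s=cv2.resize(q['frame'][:,:,::-1][150:320,170:400],None,fx=3.4,fy=3.4); cv2.imwrite('pics/s2.png',s)
E
```

```text
now 2.75 [0.5941 0.1953 0.1152] yaw -0.007 j [0.22 0.54 0.04 1.08 0.   1.79]
slide [-5. 12. 75.] roll 0.013
0.89 [341.3 230.9 395.5 263.3]
0.71 [122.  168.7 157.3 220.5]
0.64 [251.3 131.3 279.7 176.6]
0.61 [169.4 258.8 178.6 281.1]
0.84 [324.1 142.5 378.4 173.4]
0.78 [216.7 216.7 263.6 276.5]
0.68 [290.4 173.7 304.5 204.3]
0.64 [130.  125.8 187.1 158.9]
0.59 [393.1 209.1 443.1 267.5]
```

View pics/s2.png

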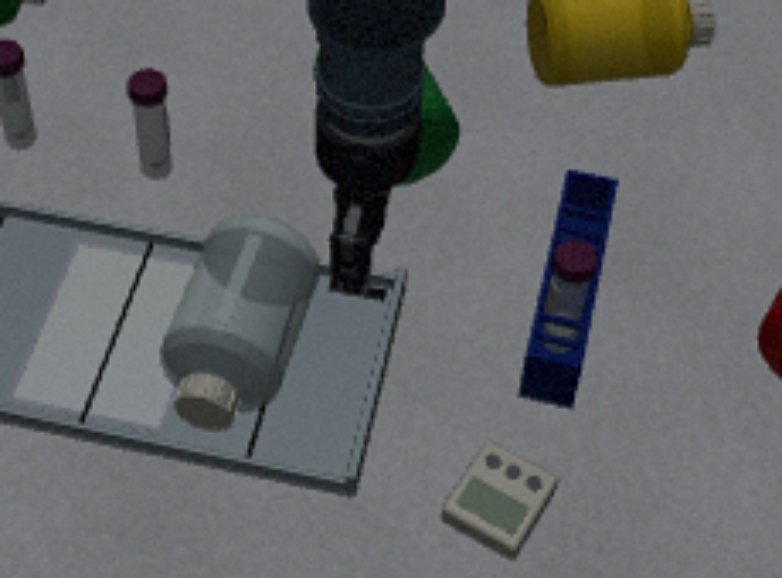

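{"method": "jog_arm", "body": {
  "commands": [
    {"slide": [-3,10,30],"roll": 0.013},
    {"slide": [-3,10,60],"roll": 0.013},
    {"slide": [-3,10,75],"roll": 0.013},
    {"slide": [-3,10,75],"roll": 0.013},
    {"slide": [-3,10,75],"roll": 0.013}
  ]
}}

```text
clock: 3.45
tcp_pos: [0.6128, 0.1922, 0.0491]
tcp_rot: [0.001, 0.715, 0.699, 0.002]
force: [0.2, 0.2, 0.7]
gripper_width: 0.059
```

```bash
python3 d.py .605 .07 .04 -0.02
```

```text
now 3.45 [0.6128 0.1922 0.0491] yaw -0.023 j [ 0.21  0.61 -0.03  0.93  0.    1.8 ]
slide [-122.   -5.    9.] roll -0.003
```

{"method": "jog_arm", "body": {
  "commands": [
    {"slide": [-6,-5,8],"roll": 0},
    {"slide": [-12,-5,8],"roll": 0},
    {"slide": [-16,-5,8],"roll": 0},
    {"slide": [-19,-5,8],"roll": 0},
    {"slide": [-22,-5,8],"roll": 0},
    {"slide": [-25,-5,8],"roll": 0},
    {"slide": [-28,-5,8],"roll": 0},
    {"slide": [-31,-5,8],"roll": 0}
  ]
}}

```text
clock: 4.25
tcp_pos: [0.605, 0.1605, 0.0383]
tcp_rot: [-0.0, 0.715, 0.699, 0.0]
force: [-0.6, 0.6, -0.4]
gripper_width: 0.0599
```

{"method": "jog_arm", "body": {
  "commands": [
    {"slide": [-4,0,0]},
    {"slide": [-8,0,0]},
    {"slide": [-12,0,0]},
    {"slide": [-16,0,0]},
    {"slide": [-20,0,0]},
    {"slide": [-24,0,0]},
    {"slide": [-28,0,0]},
    {"slide": [-32,0,0]}
  ]
}}

```text
invalid input at $.commands[0]: expected keys slide, roll
```

```bash
python3 d.py .605 .056 .04 -0.02;cat > bt.py <<'E'
from h import *
import sys
p=env.read_camera('top'); q=env.read_camera('scene'); print(env.sense()['clock'])
n=sys.argv[1]
a=cv2.resize(p['frame'][:,:,::-1][120:225,180:410],None,fx=3.4,fy=3.4,interpolation=cv2.INTER_CUBIC)
b=cv2.resize(q['frame'][:,:,::-1][190:300,110:360],None,fx=3.2,fy=3.2,interpolation=cv2.INTER_CUBIC)
b=b[:240]
w=max(a.shape[1],b.shape[1]); f=lambda i: cv2.copyMakeBorder(i,0,0,0,w-i.shape[1],cv2.BORDER_CONSTANT)
cv2.imwrite(f'pics/{n}.png',np.vstack([f(a),f(b)]))
for P in (p,q):
  for r in env.regions_of(P,'bottle_mid'):
    ys,xs=np.nonzero(r['pixels']); c=(xs.mean(),ys.mean()); X=atz(P,c,.056)
    if .55<X[0]<.72 and abs(X[1])<.22: print('bottle',r['p'],np.round(r['box'],1),X.round(4), 'edges', atz(P,(r['box'][0],c[1]),.056)[1].round(4),atz(P,(r['box'][2],c[1]),.056)[1].round(4))
E
python3 bt.py b1
```

```text
now 4.25 [0.605  0.1605 0.0383] yaw -0.023 j [ 0.16  0.59 -0.09  0.89  0.    1.75]
slide [-104.    2.   -2.] roll -0.003
4.35
bottle 0.95 [261.8 132.7 280.2 176.6] [0.6432 0.0777 0.056 ] edges 0.1127 0.0417
bottle 0.24 [268.4 126.9 352.9 185.2] [ 0.6168 -0.0894  0.056 ] edges 0.0876 -0.2365
bottle 0.8 [214.4 214.7 255.7 278.3] [0.6367 0.0904 0.056 ] edges 0.0333 0.1449
```

View pics/b1.png

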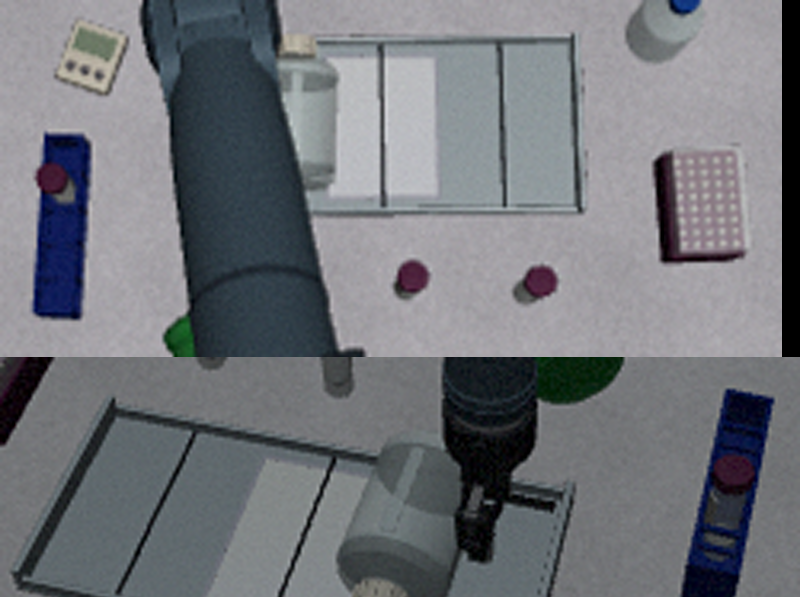

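{"method": "jog_arm", "body": {
  "commands": [
    {"slide": [-2,0,0],"roll": 0},
    {"slide": [-5,0,0],"roll": 0},
    {"slide": [-9,0,0],"roll": 0},
    {"slide": [-13,0,0],"roll": 0},
    {"slide": [-17,0,0],"roll": 0},
    {"slide": [-21,0,0],"roll": 0},
    {"slide": [-25,0,0],"roll": 0},
    {"slide": [-29,0,0],"roll": 0}
  ]
}}

```text
clock: 5.25
tcp_pos: [0.6043, 0.1313, 0.0383]
tcp_rot: [-0.0, 0.715, 0.699, 0.0]
force: [0.1, 0.2, 0.3]
gripper_width: 0.0597
```

{"method": "jog_arm", "body": {
  "commands": [
    {"slide": [-4,0,0],"roll": 0},
    {"slide": [-8,0,0],"roll": 0},
    {"slide": [-12,0,0],"roll": 0},
    {"slide": [-16,0,0],"roll": 0},
    {"slide": [-20,0,0],"roll": 0},
    {"slide": [-24,0,0],"roll": 0},
    {"slide": [-28,0,0],"roll": 0},
    {"slide": [-32,0,0],"roll": 0}
  ]
}}

```text
clock: 6.05
tcp_pos: [0.6036, 0.0994, 0.0383]
tcp_rot: [-0.0, 0.715, 0.699, 0.0]
force: [-0.6, -0.9, 0.7]
gripper_width: 0.0595
```

{"method": "jog_arm", "body": {
  "commands": [
    {"slide": [-4,0,0],"roll": 0},
    {"slide": [-8,0,0],"roll": 0},
    {"slide": [-11,0,0],"roll": 0},
    {"slide": [-14,0,0],"roll": 0},
    {"slide": [-16,0,0],"roll": 0},
    {"slide": [-18,0,0],"roll": 0},
    {"slide": [-20,0,0],"roll": 0},
    {"slide": [-21,0,0],"roll": 0}
  ]
}}

```text
clock: 6.85
tcp_pos: [0.6031, 0.0786, 0.0383]
tcp_rot: [-0.0, 0.715, 0.699, 0.0]
force: [0.3, -0.6, -0.4]
gripper_width: 0.0596
```

```bash
python3 d.py .605 .058 .04 -0.02; python3 bt.py b2
```

```text
now 6.85 [0.6031 0.0786 0.0383] yaw -0.023 j [ 0.03  0.56 -0.14  0.86  0.    1.62]
slide [-21.   2.  -2.] roll -0.003
6.95
bottle 0.87 [288.2 134.9 301.1 175.2] [ 0.6291 -0.0154  0.056 ] edges 0.0112 -0.0385
bottle 0.97 [187.8 206.8 224.3 271.1] [0.6365 0.0086 0.056 ] edges -0.0444 0.0552
```

View pics/b2.png

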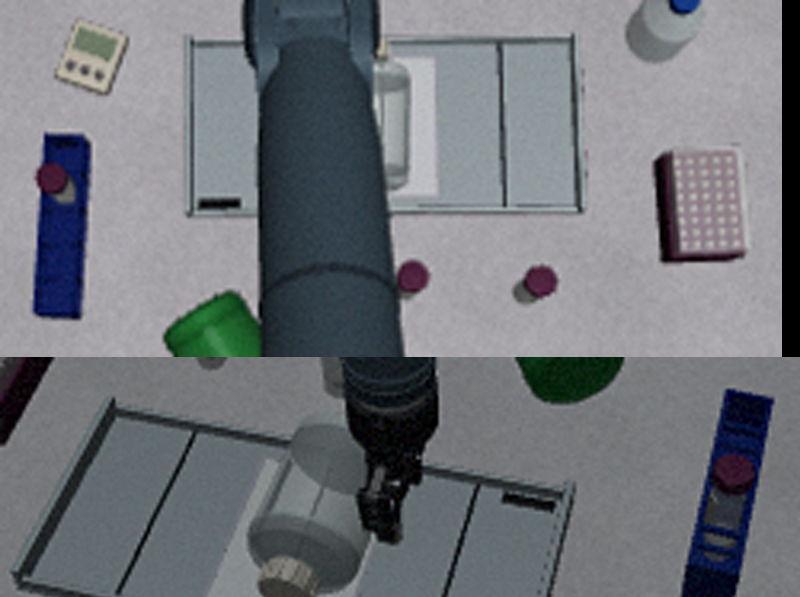

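{"method": "jog_arm", "body": {
  "commands": [
    {"slide": [-2,0,0],"roll": 0},
    {"slide": [-5,0,0],"roll": 0},
    {"slide": [-9,0,0],"roll": 0},
    {"slide": [-12,0,0],"roll": 0},
    {"slide": [-14,0,0],"roll": 0},
    {"slide": [-16,0,0],"roll": 0},
    {"slide": [-17,0,0],"roll": 0},
    {"slide": [-18,0,0],"roll": 0}
  ]
}}

```text
clock: 7.85
tcp_pos: [0.6027, 0.0607, 0.0383]
tcp_rot: [-0.0, 0.715, 0.699, 0.0]
force: [0.2, 0.4, -1.0]
gripper_width: 0.0597
```

{"method": "jog_arm", "body": {
  "commands": [
    {"slide": [0,0,0],"roll": 0},
    {"slide": [20,0,0],"roll": 0},
    {"slide": [45,0,0],"roll": 0},
    {"slide": [70,0,0],"roll": 0},
    {"slide": [95,0,0],"roll": 0},
    {"slide": [120,0,0],"roll": 0},
    {"slide": [120,0,-60],"roll": 0},
    {"slide": [120,0,-90],"roll": 0}
  ]
}}

```text
clock: 8.65
tcp_pos: [0.6043, 0.1817, 0.1287]
tcp_rot: [-0.001, 0.715, 0.7, -0.001]
force: [2.1, 0.3, 0.1]
gripper_width: 0.0599
```

```bash
python3 d.py .605 .058 .04 -0.02; python3 bt.py b3
```

```text
now 8.65 [0.6043 0.1817 0.1287] yaw -0.021 j [0.19 0.54 0.06 1.1  0.   1.78]
slide [-124.    3.   89.] roll -0.001
8.75
bottle 0.94 [280.4 133.3 307.9 178. ] [ 0.6255 -0.01    0.056 ] edges 0.0413 -0.0645
bottle 0.76 [179.8 203.5 225.  271.2] [ 0.6245 -0.0126  0.056 ] edges -0.0717 0.0527
bottle 0.39 [116.3 202.9 290.4 298.6] [0.6741 0.0132 0.056 ] edges -0.2234 0.2419
```

View pics/b3.png

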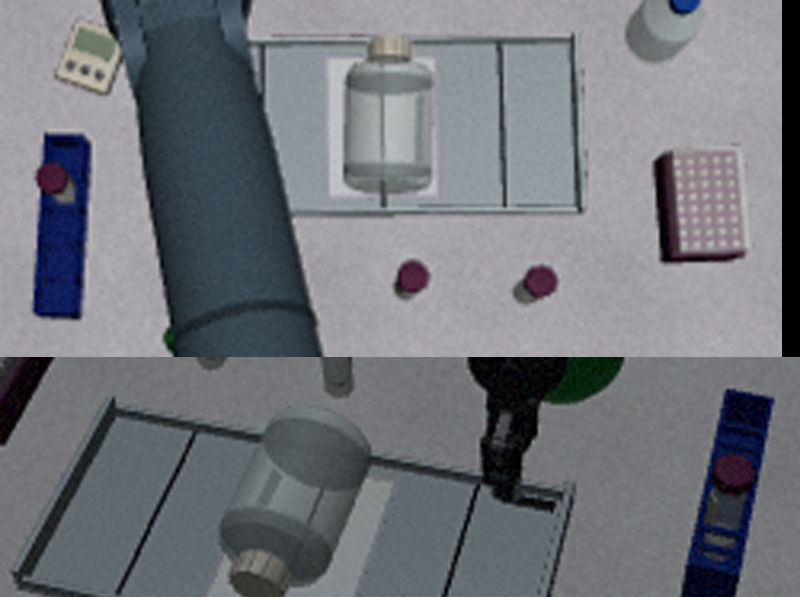

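```bash
cat > ed.py <<'E'
from h import *
import sys
from scipy.optimize import least_squares
# silhouette tangent: solve cylinder center y given left/right pixel edges in top crop at row
def solve(p,xl,xr,row,xw):
    o=np.array(p['origin'])
    def ang(y,z): return np.arctan2(y-o[1],o[2]-z)
    def c(x): 
        d=ray(p,(180+(x+.5)/3.4-.5,120+(row+.5)/3.4-.5))[1]; return np.arctan2(d[1],-d[2])
    m=(c(xl)+c(xr))/2
    return o[1]+np.tan(m)*(o[2]-.056), np.sin(abs(c(xl)-c(xr))/2)*np.hypot(o[2]-.056,np.tan(m)*(o[2]-.056))
if __name__=='__main__':
    p=env.read_camera('top'); a=[float(v) for v in sys.argv[1:]]; print('y,r',solve(p,*a,.62), env.sense()['clock'])
E
python3 ed.py 344 433 125; python3 ed.py 245 332 125;python3 d.py .605 -0.09 .23 -0.02
```

```text
y,r (np.float64(-0.010341228978004352), np.float64(0.05014123587688741)) 8.9
y,r (np.float64(0.10269281001005386), np.float64(0.049265835476069476)) 8.95
now 8.95 [0.6045 0.1805 0.1271] yaw -0.023 j [0.19 0.54 0.06 1.1  0.   1.78]
slide [-270.    6. -103.] roll -0.003
```

{"method": "jog_arm", "body": {
  "commands": [
    {"slide": [0,0,-40],"roll": 0},
    {"slide": [0,0,-80],"roll": 0},
    {"slide": [0,0,-110],"roll": 0},
    {"slide": [-40,4,-110],"roll": 0},
    {"slide": [-80,4,-110],"roll": 0},
    {"slide": [-120,4,-110],"roll": 0},
    {"slide": [-160,4,-110],"roll": 0},
    {"slide": [-200,4,-110],"roll": 0}
  ]
}}

```text
clock: 9.75
tcp_pos: [0.6035, -0.0208, 0.2361]
tcp_rot: [-0.002, 0.715, 0.699, -0.001]
force: [-0.0, 0.0, -0.3]
gripper_width: 0.0596
```

{"method": "jog_arm", "body": {
  "commands": [
    {"slide": [-40,2,0],"roll": 0},
    {"slide": [-80,2,0],"roll": 0},
    {"slide": [-85,2,0],"roll": 0},
    {"slide": [-85,2,0],"roll": 0},
    {"slide": [-85,2,0],"roll": 0},
    {"slide": [-85,2,0],"roll": 0},
    {"slide": [-85,2,0],"roll": 0},
    {"slide": [-85,2,0],"roll": 0}
  ]
}}

```text
clock: 10.55
tcp_pos: [0.605, -0.1033, 0.2383]
tcp_rot: [-0.0, 0.715, 0.699, 0.0]
force: [0.3, 0.2, 0.8]
gripper_width: 0.0601
```

{"method": "jog_arm", "body": {
  "commands": [
    {"slide": [0,0,0],"roll": 0},
    {"slide": [0,0,0],"roll": 0},
    {"slide": [0,0,0],"roll": 0},
    {"slide": [0,0,0],"roll": 0},
    {"slide": [0,0,0],"roll": 0},
    {"slide": [0,0,0],"roll": 0},
    {"slide": [0,0,0],"roll": 0},
    {"slide": [0,0,0],"roll": 0}
  ]
}}

```text
clock: 11.35
tcp_pos: [0.6049, -0.1044, 0.2383]
tcp_rot: [-0.0, 0.715, 0.699, 0.0]
force: [0.5, -0.2, 0.3]
gripper_width: 0.0594
```

```bash
python3 d.py .605 -0.105 .04 -0.02; python3 bt.py b4; python3 w.py w4
```

```text
now 11.35 [ 0.6049 -0.1044  0.2383] yaw -0.023 j [-0.27  0.46  0.22  1.33  0.    1.32]
slide [ -1.   0. 198.] roll -0.003
11.45
bottle 0.61 [278.3 132.8 308.  178. ] [ 0.6234 -0.0097  0.056 ] edges 0.0494 -0.0648
bottle 0.91 [177.4 207.5 225.1 269.8] [ 0.625  -0.0136  0.056 ] edges -0.0783 0.053
```

View pics/b4.png

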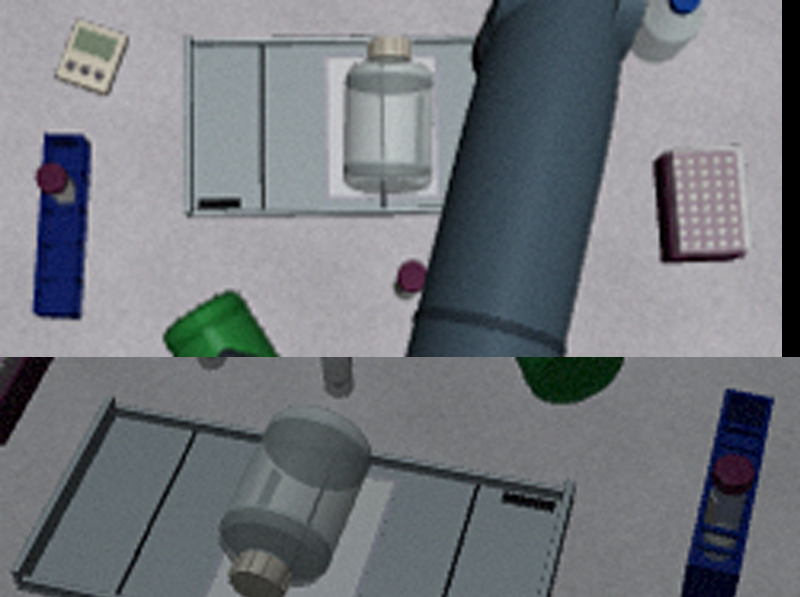

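View pics/w4.png

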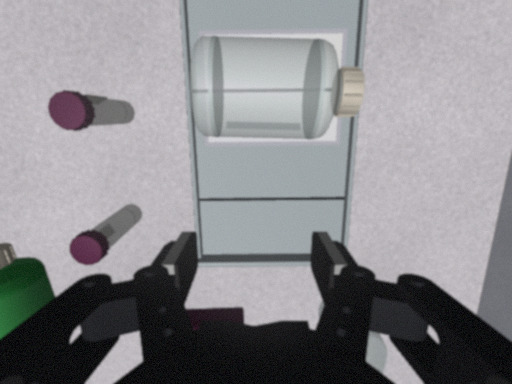

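```bash
python3 - <<'E'
from h import *
import pickle
p=pickle.load(open('w.pkl','rb'))
o,_=ray(p,(0,0)); a=[np.arctan2(d[1],-d[2]) for d in (ray(p,(262,35))[1],ray(p,(262,138))[1])]
print('bottle y',o[1]+np.tan(sum(a)/2)*(o[2]-.056), 'mid x L/R',atz(p,(191,88),.056),atz(p,(338,88),.056))
print('right line',atz(p,(270,198.5),.006),'centre seen',atz(p,(270,90),.006))
for n,uv,z in [('tA cap',(71,110),.116),('tA foot',(126,112),0),('tB cap',(90,247),.116),('tB foot',(131,215),0)]: print(n,atz(p,uv,z).round(4))
E
```

```text
bottle y -0.010218416491200245 mid x L/R [ 0.53963274 -0.00698599  0.056     ] [ 0.69673433 -0.01059276  0.056     ]
right line [ 0.62567664 -0.14665617  0.006     ] centre seen [ 0.62679712 -0.00695169  0.006     ]
tA cap [ 0.4439 -0.0284  0.116 ]
tA foot [ 0.4426 -0.0288  0.    ]
tB cap [ 0.4375 -0.1613  0.116 ]
tB foot [ 0.4299 -0.1682  0.    ]
```

{"method": "jog_arm", "body": {
  "commands": [
    {"slide": [0,0,40],"roll": 0},
    {"slide": [0,0,80],"roll": 0},
    {"slide": [0,0,120],"roll": 0},
    {"slide": [0,0,160],"roll": 0},
    {"slide": [0,0,185],"roll": 0},
    {"slide": [0,0,200],"roll": 0},
    {"slide": [0,0,200],"roll": 0},
    {"slide": [0,0,200],"roll": 0}
  ]
}}

```text
clock: 12.4
tcp_pos: [0.605, -0.1044, 0.0386]
tcp_rot: [-0.0, 0.715, 0.699, 0.0]
force: [-0.2, -0.7, 0.2]
gripper_width: 0.0597
```

{"method": "jog_arm", "body": {
  "commands": [
    {"slide": [6,0,0],"roll": 0},
    {"slide": [14,0,0],"roll": 0},
    {"slide": [20,0,0],"roll": 0},
    {"slide": [24,0,0],"roll": 0},
    {"slide": [27,0,0],"roll": 0},
    {"slide": [30,0,0],"roll": 0},
    {"slide": [32,0,0],"roll": 0},
    {"slide": [34,0,0],"roll": 0}
  ]
}}

```text
clock: 13.2
tcp_pos: [0.6057, -0.0703, 0.0383]
tcp_rot: [-0.0, 0.715, 0.699, 0.0]
force: [-0.3, 0.8, -0.3]
gripper_width: 0.0599
```

{"method": "jog_arm", "body": {
  "commands": [
    {"slide": [3,0,0],"roll": 0},
    {"slide": [6,0,0],"roll": 0},
    {"slide": [10,0,0],"roll": 0},
    {"slide": [14,0,0],"roll": 0},
    {"slide": [18,0,0],"roll": 0},
    {"slide": [22,0,0],"roll": 0},
    {"slide": [26,0,0],"roll": 0},
    {"slide": [30,0,0],"roll": 0}
  ]
}}

```text
clock: 14.0
tcp_pos: [0.6064, -0.04, 0.0383]
tcp_rot: [-0.0, 0.715, 0.699, 0.0]
force: [-0.1, 0.0, 0.0]
gripper_width: 0.0597
```

```bash
python3 d.py .605 0.07 .04 -0.02; python3 bt.py b5; python3 w.py w5
```

```text
now 14.0 [ 0.6064 -0.04    0.0383] yaw -0.023 j [-0.17  0.56 -0.14  0.86  0.    1.42]
slide [110.  -4.  -2.] roll -0.003
14.1
bottle 0.73 [270.5 133.5 294.9 181. ] [0.6296 0.0311 0.056 ] edges 0.0793 -0.0146
bottle 0.85 [192.1 208.  237.2 271.9] [0.6254 0.0226 0.056 ] edges -0.0351 0.0884
```

View pics/b5.png

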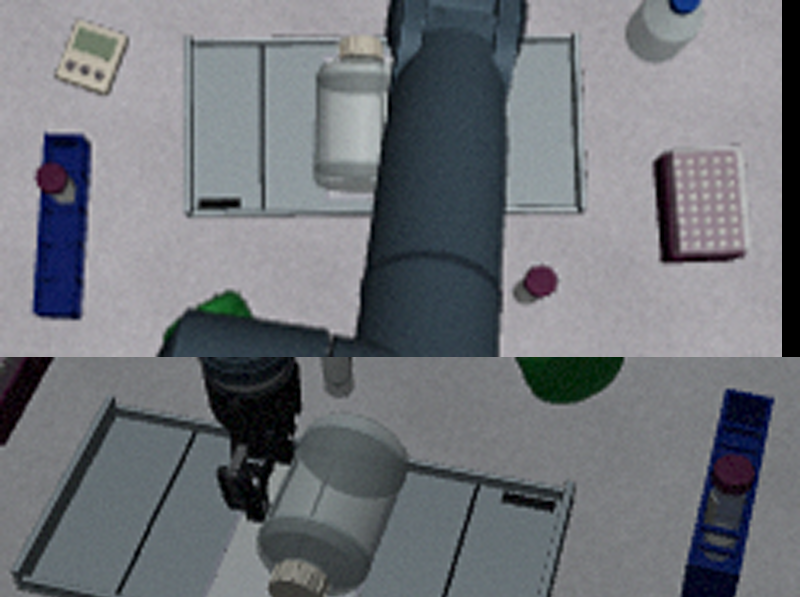

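View pics/w5.png

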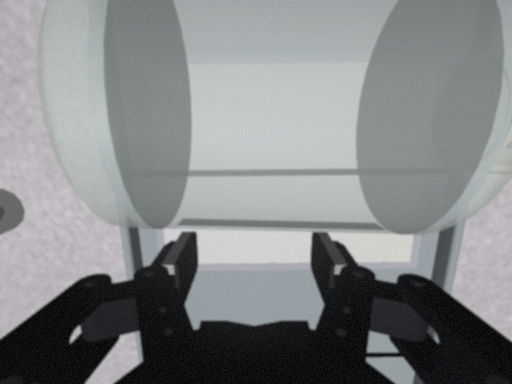

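{"method": "jog_arm", "body": {
  "commands": [
    {"slide": [2,0,0],"roll": 0},
    {"slide": [5,0,0],"roll": 0},
    {"slide": [9,0,0],"roll": 0},
    {"slide": [13,0,0],"roll": 0},
    {"slide": [17,0,0],"roll": 0},
    {"slide": [21,0,0],"roll": 0},
    {"slide": [25,0,0],"roll": 0},
    {"slide": [29,0,0],"roll": 0}
  ]
}}

```text
clock: 15.05
tcp_pos: [0.607, -0.0109, 0.0383]
tcp_rot: [-0.0, 0.715, 0.699, 0.0]
force: [0.4, -0.4, -0.6]
gripper_width: 0.0595
```

{"method": "jog_arm", "body": {
  "commands": [
    {"slide": [4,0,0],"roll": 0},
    {"slide": [8,0,0],"roll": 0},
    {"slide": [12,0,0],"roll": 0},
    {"slide": [16,0,0],"roll": 0},
    {"slide": [20,0,0],"roll": 0},
    {"slide": [24,0,0],"roll": 0},
    {"slide": [28,0,0],"roll": 0},
    {"slide": [32,0,0],"roll": 0}
  ]
}}

```text
clock: 15.85
tcp_pos: [0.6078, 0.0209, 0.0383]
tcp_rot: [-0.0, 0.715, 0.699, 0.0]
force: [-0.1, 0.5, -0.9]
gripper_width: 0.0598
```

{"method": "jog_arm", "body": {
  "commands": [
    {"slide": [4,0,0],"roll": 0},
    {"slide": [8,0,0],"roll": 0},
    {"slide": [12,0,0],"roll": 0},
    {"slide": [16,0,0],"roll": 0},
    {"slide": [19,0,0],"roll": 0},
    {"slide": [22,0,0],"roll": 0},
    {"slide": [24,0,0],"roll": 0},
    {"slide": [25,0,0],"roll": 0}
  ]
}}

```text
clock: 16.65
tcp_pos: [0.6084, 0.0458, 0.0383]
tcp_rot: [0.0, 0.715, 0.699, 0.0]
force: [-0.1, 0.4, -0.1]
gripper_width: 0.06
```

```bash
python3 d.py .605 0.07 .04 -0.02; python3 bt.py b6
```

```text
now 16.65 [0.6084 0.0458 0.0383] yaw -0.023 j [-0.03  0.57 -0.14  0.87  0.    1.56]
slide [24. -4. -2.] roll -0.003
16.75
bottle 0.71 [247.4 133.  268.1 177.3] [0.6278 0.1278 0.056 ] edges 0.1685 0.0887
bottle 0.86 [222.5 215.4 265.2 280.2] [0.6302 0.1102 0.056 ] edges 0.0547 0.1701
```

View pics/b6.png

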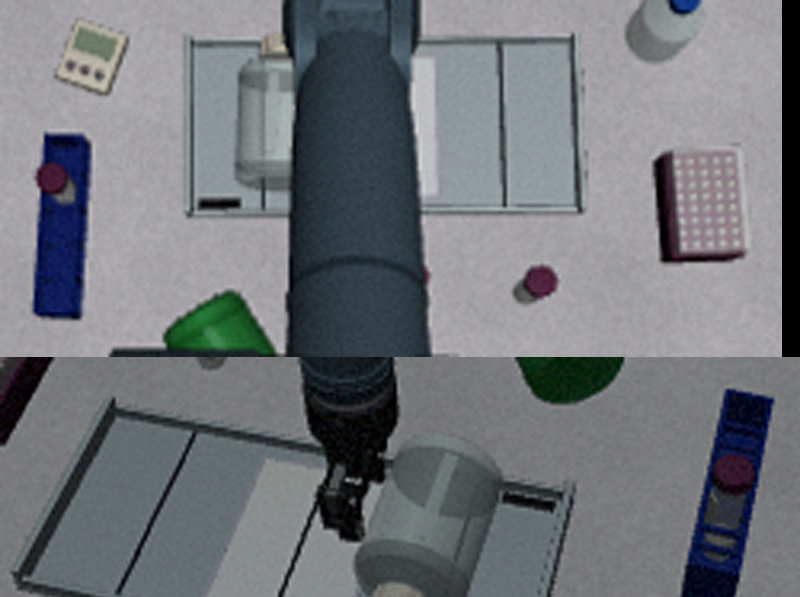

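{"method": "jog_arm", "body": {
  "commands": [
    {"slide": [2,0,0],"roll": 0},
    {"slide": [5,0,0],"roll": 0},
    {"slide": [9,0,0],"roll": 0},
    {"slide": [12,0,0],"roll": 0},
    {"slide": [15,0,0],"roll": 0},
    {"slide": [18,0,0],"roll": 0},
    {"slide": [20,0,0],"roll": 0},
    {"slide": [22,0,0],"roll": 0}
  ]
}}

```text
clock: 17.65
tcp_pos: [0.6089, 0.0678, 0.0383]
tcp_rot: [0.0, 0.715, 0.699, 0.0]
force: [0.4, -0.7, 0.5]
gripper_width: 0.0594
```

{"method": "jog_arm", "body": {
  "commands": [
    {"slide": [0,0,0],"roll": 0},
    {"slide": [-20,0,0],"roll": 0},
    {"slide": [-45,0,0],"roll": 0},
    {"slide": [-70,0,0],"roll": 0},
    {"slide": [-70,0,-50],"roll": 0},
    {"slide": [-70,0,-90],"roll": 0},
    {"slide": [-110,0,-130],"roll": 0},
    {"slide": [-150,0,-190],"roll": 0}
  ]
}}

```text
clock: 18.45
tcp_pos: [0.6052, -0.0668, 0.2059]
tcp_rot: [-0.0, 0.715, 0.699, -0.0]
force: [1.4, -0.2, 0.0]
gripper_width: 0.06
```

```bash
python3 d.py .605 0.07 .04 -0.02; python3 bt.py b7; python3 w.py w7
```

```text
now 18.45 [ 0.6052 -0.0668  0.2059] yaw -0.022 j [-0.21  0.46  0.13  1.25 -0.    1.38]
slide [137.  -3. 166.] roll -0.002
18.55
bottle 0.88 [243.6 131.2 271.2 176.3] [0.6293 0.134  0.056 ] edges 0.1832 0.0767
bottle 0.84 [231.2 216.2 274.8 281.2] [0.6297 0.1332 0.056 ] edges 0.0794 0.1969
```

View pics/b7.png

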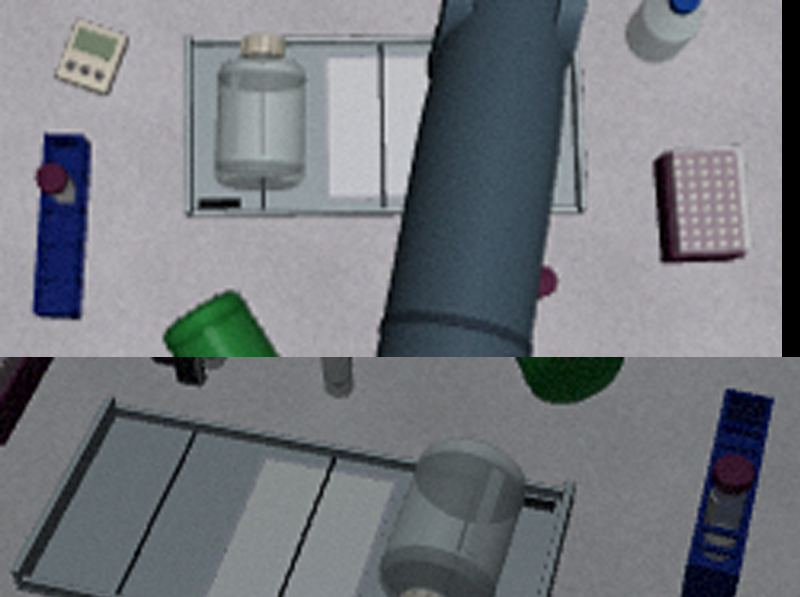

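View pics/w7.png

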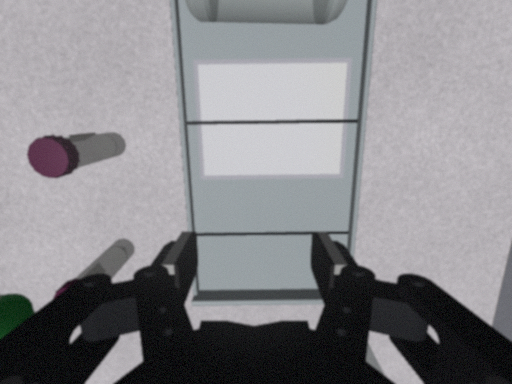

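```bash
python3 - <<'E'
from h import *
import pickle
p=pickle.load(open('w.pkl','rb'))
for n,uv,z in [('tA cap',(53,157),.116),('tA foot',(118,145),0)]: print(n,atz(p,uv,z).round(4))
q=env.read_camera('scene'); save(q,'s7')
for r in env.regions_of(q,'tube_1_mid'): print(r['p'],r['box'])
s=cv2.imread('pics/s7.png')[140:240,130:290]; cv2.imwrite('pics/s7c.png',cv2.resize(s,None,fx=4.5,fy=4.5,interpolation=cv2.INTER_CUBIC))
E
python3 d.py .441 -0.029 .23 1.517
```

```text
tA cap [ 0.4445 -0.0281  0.116 ]
tA foot [ 0.4442 -0.0299  0.    ]
0.65 [227.8, 216.5, 275.5, 281.8]
0.6 [176.7, 182.2, 182.9, 194.7]
now 18.8 [ 0.6047 -0.0653  0.203 ] yaw -0.022 j [-0.21  0.46  0.13  1.25  0.    1.38]
slide [  33. -165.  -26.] roll -1.539
```

View pics/s7c.png

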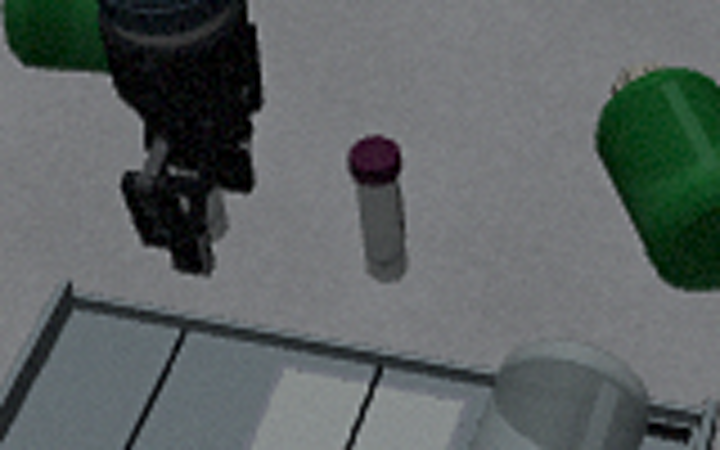

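{"method": "jog_arm", "body": {
  "commands": [
    {"slide": [0,-40,-30],"roll": -0.15},
    {"slide": [33,-80,-30],"roll": -0.3},
    {"slide": [33,-120,-30],"roll": -0.45},
    {"slide": [33,-165,-30],"roll": -0.6},
    {"slide": [33,-165,-30],"roll": -0.75},
    {"slide": [33,-165,-30],"roll": -0.9},
    {"slide": [33,-165,-30],"roll": -1.05},
    {"slide": [33,-165,-30],"roll": -1.2}
  ],
  "hand": 0.6
}}

```text
clock: 19.6
tcp_pos: [0.4402, -0.0284, 0.2333]
tcp_rot: [-0.002, 0.192, 0.981, 0.0]
force: [-0.4, -0.5, -0.3]
gripper_width: 0.0685
```

{"method": "jog_arm", "body": {
  "commands": [
    {"slide": [0,0,0],"roll": -0.15},
    {"slide": [0,0,0],"roll": -0.3},
    {"slide": [0,0,0],"roll": -0.34},
    {"slide": [0,0,0],"roll": -0.34},
    {"slide": [0,0,0],"roll": -0.34},
    {"slide": [0,0,0],"roll": -0.34}
  ]
}}

```text
clock: 20.2
tcp_pos: [0.4412, -0.029, 0.2342]
tcp_rot: [-0.001, 0.027, 1.0, 0.0]
force: [-0.3, 0.4, -0.2]
gripper_width: 0.0684
```

```bash
python3 w.py w8; python3 d.py .441 -0.029 .23 1.517; python3 bt.py b8
```

```text
now 20.25 [ 0.4413 -0.0291  0.2344] yaw 1.517 j [-0.21  0.11 -0.26  1.2   0.   -0.16]
slide [0. 0. 4.] roll -0.000
20.35
bottle 0.64 [242.6 134.  274.4 176. ] [0.6307 0.1322 0.056 ] edges 0.187 0.0643
bottle 0.95 [229.7 215.6 272.4 280.6] [0.6307 0.1314 0.056 ] edges 0.0755 0.1905
```

View pics/w8.png

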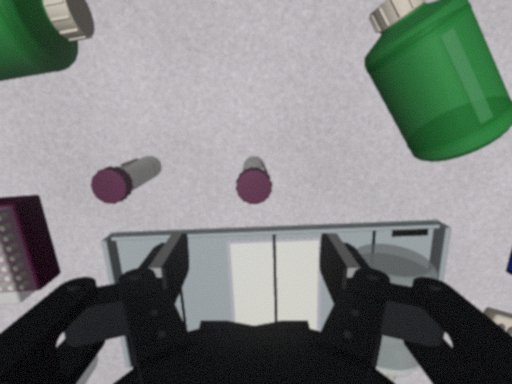

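```bash
python3 - <<'E'
from h import *
import pickle
p=pickle.load(open('w.pkl','rb'))
for n,uv,z in [('A cap',(254,185),.116),('A foot',(253,160),0),('B cap',(111,184),.116),('tcp',proj(p,p['state']['tcp_pos']-[0,0,.118]),.116)]: print(n,uv,atz(p,uv,z).round(4))
f=p['frame'][:,:,::-1][140:220,210:300]; cv2.imwrite('pics/w8c.png',cv2.resize(f,None,fx=6,fy=6,interpolation=cv2.INTER_CUBIC))
E
```

```text
A cap (254, 185) [ 0.4367 -0.028   0.116 ]
A foot (253, 160) [ 0.4307 -0.0288  0.    ]
B cap (111, 184) [ 0.4285 -0.1616  0.116 ]
tcp (np.float64(253.1923331087384), np.float64(189.71232175149717)) [ 0.4413 -0.029   0.116 ]
```

View pics/w8c.png

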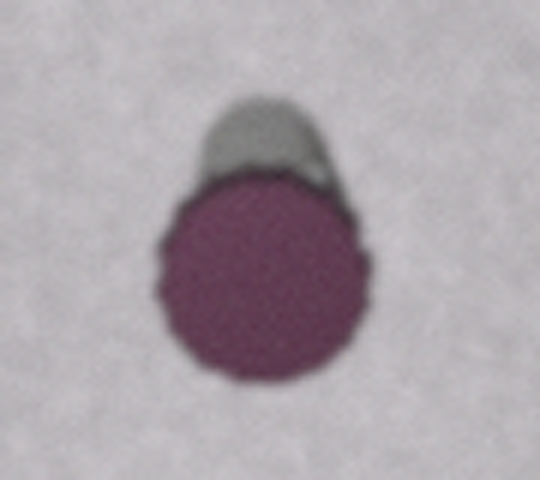

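{"method": "jog_arm", "body": {
  "commands": [
    {"slide": [3,1,40],"roll": 0},
    {"slide": [3,1,80],"roll": 0},
    {"slide": [3,1,110],"roll": 0},
    {"slide": [3,1,135],"roll": 0},
    {"slide": [3,1,155],"roll": 0},
    {"slide": [3,1,168],"roll": 0},
    {"slide": [3,1,168],"roll": 0},
    {"slide": [3,1,168],"roll": 0}
  ]
}}

```text
clock: 21.25
tcp_pos: [0.4387, -0.0282, 0.0671]
tcp_rot: [-0.0, 0.027, 1.0, 0.0]
force: [0.7, 0.0, -0.3]
gripper_width: 0.0681
```

{"method": "jog_arm", "body": {
  "commands": [
    {"slide": [0,0,0],"roll": 0},
    {"slide": [0,0,0],"roll": 0},
    {"slide": [0,0,0],"roll": 0},
    {"slide": [0,0,0],"roll": 0},
    {"slide": [0,0,0],"roll": 0},
    {"slide": [0,0,0],"roll": 0},
    {"slide": [0,0,0],"roll": 0}
  ],
  "hand": -0.8,
  "grip_force": 25
}}

```text
clock: 21.95
tcp_pos: [0.4397, -0.0284, 0.0677]
tcp_rot: [0.001, 0.027, 1.0, -0.0]
force: [-0.6, -0.4, 6.7]
gripper_width: 0.033
```

```bash
python3 w.py w9; python3 d.py .441 -0.029 .23 1.517; python3 bt.py b9
```

```text
now 22.0 [ 0.4397 -0.0284  0.0677] yaw 1.517 j [-0.21  0.24 -0.57  0.76  0.   -0.15]
slide [  -2.   -1. -162.] roll -0.000
22.1
bottle 0.97 [242.5 133.3 271.5 177.6] [0.6298 0.134  0.056 ] edges 0.1874 0.0755
bottle 0.76 [228.  217.7 274.2 281.8] [0.6316 0.1325 0.056 ] edges 0.0712 0.1956
```

View pics/w9.png

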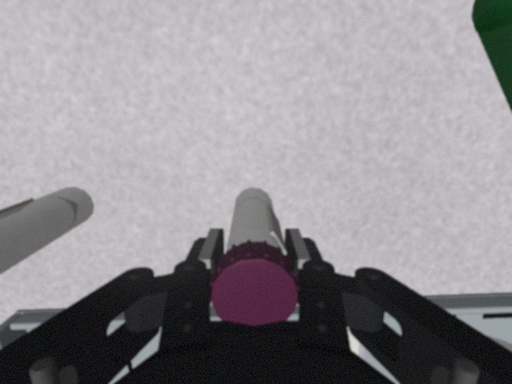

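View pics/b9.png

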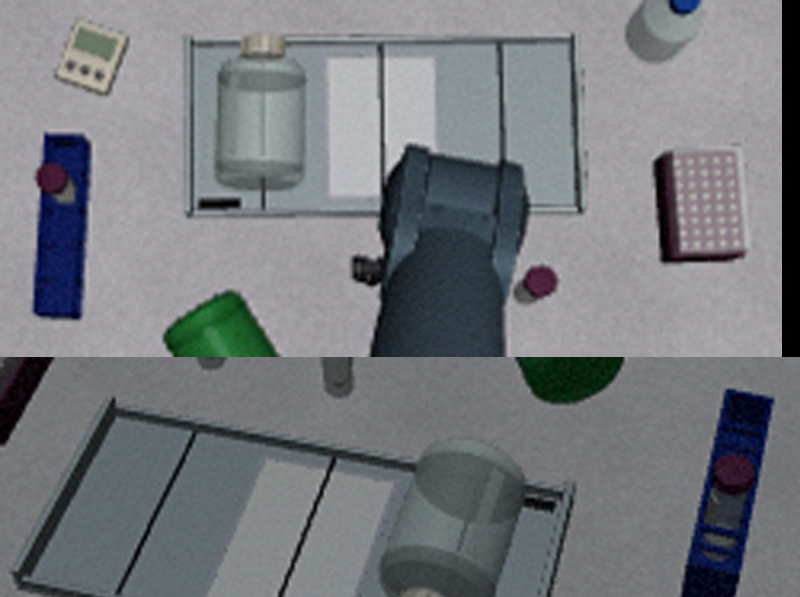

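{"method": "jog_arm", "body": {
  "commands": [
    {"slide": [0,0,-15],"roll": 0},
    {"slide": [0,0,-40],"roll": 0},
    {"slide": [0,0,-75],"roll": 0},
    {"slide": [0,0,-110],"roll": 0},
    {"slide": [0,0,-140],"roll": 0},
    {"slide": [0,0,-150],"roll": 0},
    {"slide": [0,0,-150],"roll": 0}
  ]
}}

```text
clock: 22.9
tcp_pos: [0.4397, -0.0284, 0.2179]
tcp_rot: [0.001, 0.027, 1.0, -0.0]
force: [-0.0, 0.1, -0.5]
gripper_width: 0.0327
```

```bash
python3 w.py w10; python3 d.py .475 .364 .217 1.517; python3 - <<'E'
from h import *
q=env.read_camera('scene')
cv2.imwrite('pics/s10.png',cv2.resize(q['frame'][:,:,::-1][100:240,130:330],None,fx=4,fy=4,interpolation=cv2.INTER_CUBIC))
E
```

```text
now 22.95 [ 0.4387 -0.0282  0.2164] yaw 1.517 j [-0.21  0.11 -0.31  1.15  0.   -0.15]
slide [-15. 394.  -1.] roll -0.000
```

View pics/s10.png

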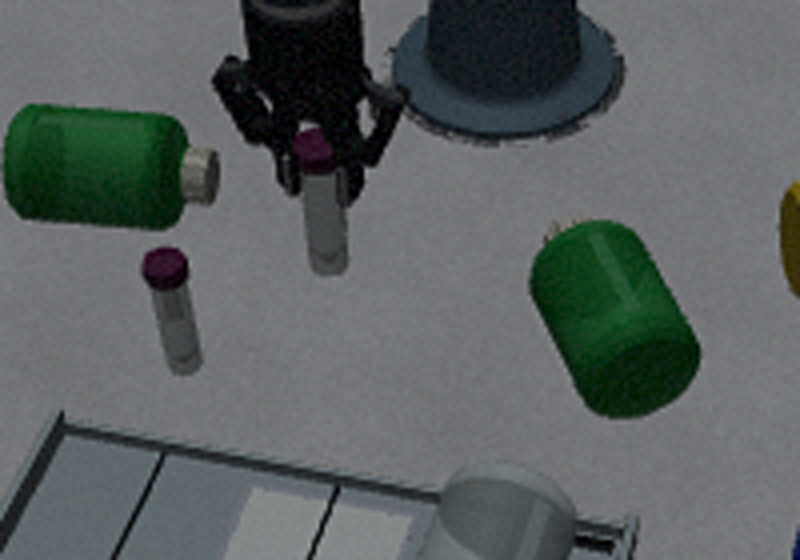

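View pics/w10.png

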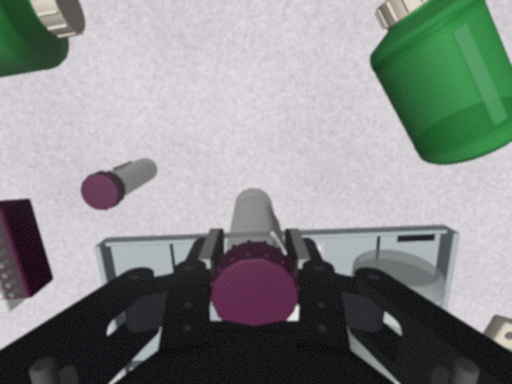

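{"method": "jog_arm", "body": {
  "commands": [
    {"slide": [-15,30,0],"roll": 0},
    {"slide": [-15,70,0],"roll": 0},
    {"slide": [-15,115,0],"roll": 0},
    {"slide": [-15,160,0],"roll": 0},
    {"slide": [-15,205,0],"roll": 0},
    {"slide": [-15,250,0],"roll": 0},
    {"slide": [-15,295,0],"roll": 0},
    {"slide": [-15,335,0],"roll": 0}
  ]
}}

```text
clock: 23.8
tcp_pos: [0.4702, 0.3071, 0.2142]
tcp_rot: [-0.002, 0.026, 1.0, -0.001]
force: [-0.1, -0.6, 0.5]
gripper_width: 0.0324
```

{"method": "jog_arm", "body": {
  "commands": [
    {"slide": [0,30,0],"roll": 0},
    {"slide": [0,50,0],"roll": 0},
    {"slide": [0,59,0],"roll": 0},
    {"slide": [0,59,0],"roll": 0},
    {"slide": [0,59,0],"roll": 0},
    {"slide": [0,59,0],"roll": 0}
  ]
}}

```text
clock: 24.4
tcp_pos: [0.4748, 0.3631, 0.2165]
tcp_rot: [-0.0, 0.028, 1.0, -0.0]
force: [0.3, 0.2, 0.7]
gripper_width: 0.0329
```

```bash
python3 w.py w11; python3 d.py .475 .364 .217 1.517; python3 bt.py b11
```

```text
now 24.45 [0.4749 0.3632 0.2168] yaw 1.516 j [ 0.55  0.43  0.12  1.26 -0.    0.6 ]
slide [-0.  1. -0.] roll -0.001
24.55
bottle 0.75 [242.6 133.  272.8 176.2] [0.6301 0.1337 0.056 ] edges 0.187 0.0705
bottle 0.81 [229.  214.3 275.2 282.7] [0.6317 0.1321 0.056 ] edges 0.0739 0.1983
```

View pics/w11.png

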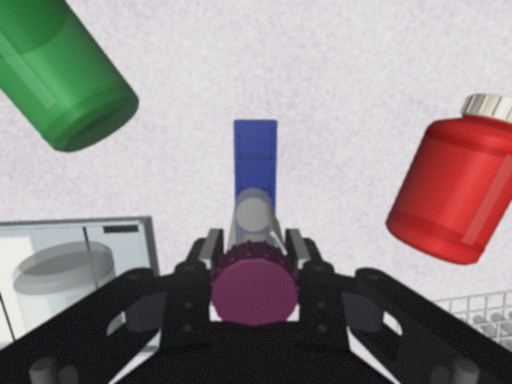

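View pics/b11.png

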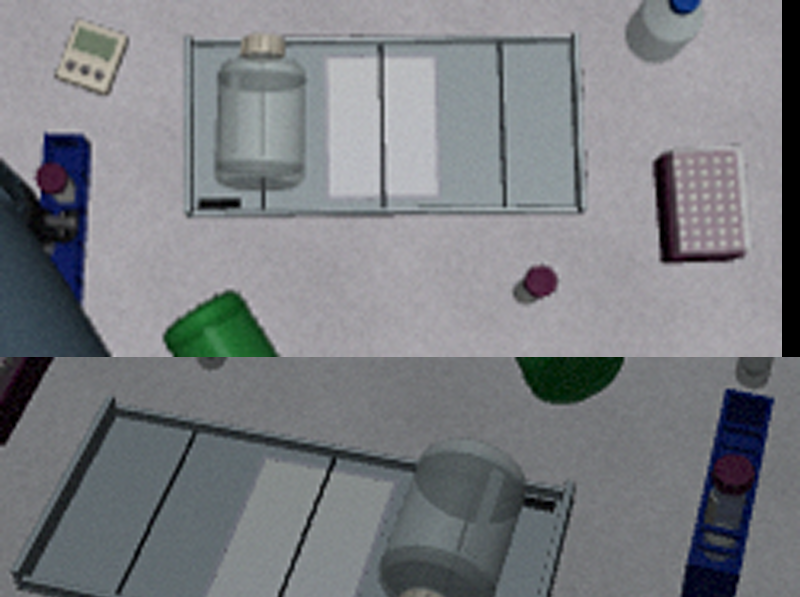

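```bash
python3 - <<'E'
from h import *
import pickle
p=pickle.load(open('w.pkl','rb'))
t=p['state']['tcp_pos']
for n,uv,z in [('nearR',(234.5,120.5),.06),('nearL',(277,120.5),.06),('edgeR180',(235.5,180),.06),('edgeL180',(276.5,180),.06),('row157',(255,157),.06),('foot',(253.5,213),t[2]-.0665),('capc',(255,290),t[2]+.0495)]: print(n,atz(p,uv,z).round(4))
f=p['frame'][:,:,::-1][110:230,215:300]; cv2.imwrite('pics/w11c.png',cv2.resize(f,None,fx=5,fy=5,interpolation=cv2.INTER_CUBIC))
E
```

```text
nearR [0.4114 0.3475 0.06  ]
nearL [0.4138 0.3905 0.06  ]
edgeR180 [0.473  0.3441 0.06  ]
edgeL180 [0.4754 0.3879 0.06  ]
row157 [0.4496 0.3662 0.06  ]
foot [0.48   0.3631 0.15  ]
capc [0.4698 0.3643 0.266 ]
```

View pics/w11c.png

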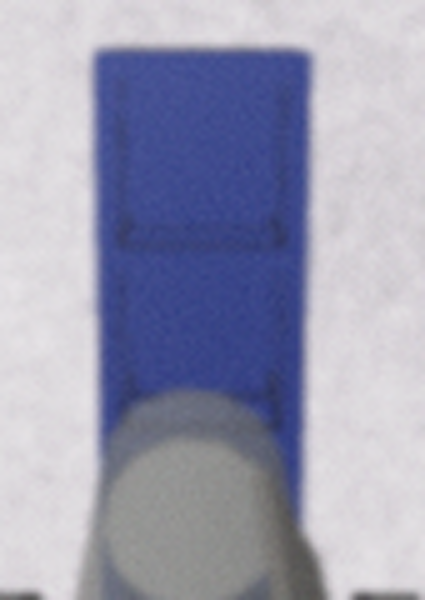

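{"method": "jog_arm", "body": {
  "commands": [
    {"slide": [0,1,20],"roll": 0},
    {"slide": [0,1,45],"roll": 0},
    {"slide": [0,1,65],"roll": 0},
    {"slide": [0,1,78],"roll": 0},
    {"slide": [0,1,84],"roll": 0},
    {"slide": [0,1,84],"roll": 0},
    {"slide": [0,1,84],"roll": 0}
  ]
}}

```text
clock: 25.35
tcp_pos: [0.4753, 0.3656, 0.1336]
tcp_rot: [0.001, 0.027, 1.0, 0.0]
force: [0.4, -0.6, 0.1]
gripper_width: 0.0328
```

```bash
python3 w.py w12; python3 d.py .475 .3645 .071 1.517; python3 - <<'E'
from h import *
q=env.read_camera('scene')
cv2.imwrite('pics/s12.png',cv2.resize(q['frame'][:,:,::-1][160:280,280:400],None,fx=4.8,fy=4.8,interpolation=cv2.INTER_CUBIC))
import pickle
p=pickle.load(open('w.pkl','rb'))
cv2.imwrite('pics/w12c.png',cv2.resize(p['frame'][:,:,::-1][80:300,180:330],None,fx=2.7,fy=2.7,interpolation=cv2.INTER_CUBIC))
E
```

```text
now 25.4 [0.4756 0.3658 0.1339] yaw 1.517 j [ 0.55  0.47 -0.04  1.07  0.    0.6 ]
slide [ 1. -1. 63.] roll -0.000
```

View pics/s12.png

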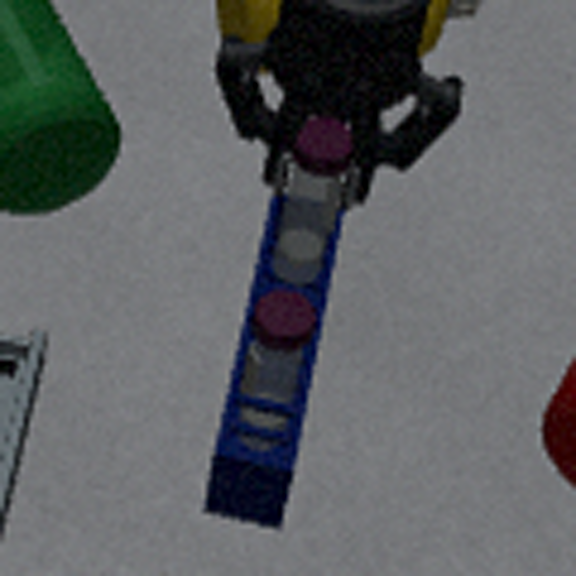

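View pics/w12c.png

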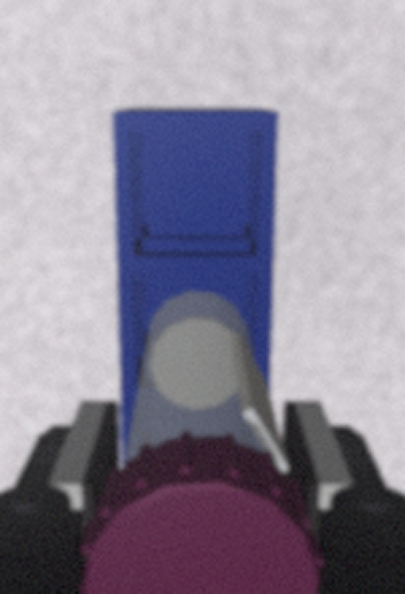

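```bash
python3 - <<'E'
from h import *
import pickle
p=pickle.load(open('w.pkl','rb'))
def c(x,y): return (180+(x+.5)/2.7-.5,80+(y+.5)/2.7-.5)
for n,uv,z in [('near end',c(195,111),.06),('bar top',c(195,238),.06),('bar bot',c(195,254),.06),('foot in',c(197,363),.067),('foot out',c(198,340),.067),('out top',c(198,291),.067),('in bot',c(198,408),.067)]: print(n,atz(p,uv,z).round(4))
X=p['state']['tcp_pos']
# predicted outlines
for dx in (-.0145,0,.0145):
    u=proj(p,[X[0]+dx,X[1],X[2]-.0665]); print('pred foot',dx,(u[0]-180)*2.7,(u[1]-80)*2.7)
for x in (.4126,.4526,.4576,.4926,.4976):
  for z in (.06,.02):
    u=proj(p,[x,.3645,z]); print(x,z,(u[1]-80)*2.7)
E
```

```text
near end [0.4119 0.3682 0.06  ]
bar top [0.4467 0.3663 0.06  ]
bar bot [0.4513 0.366  0.06  ]
foot in [0.4816 0.3649 0.067 ]
foot out [0.4748 0.3656 0.067 ]
out top [0.4604 0.3664 0.067 ]
in bot [0.4955 0.3644 0.067 ]
pred foot -0.0145 194.48189854833274 291.80172653935125
pred foot 0 197.32138547494532 341.2146250152531
pred foot 0.0145 200.06242818083928 388.9143920664875
0.4126 0.06 113.44157086643432
0.4126 0.02 110.42155615468866
0.4526 0.06 257.88611672805746
0.4526 0.02 233.43236364045242
0.4576 0.06 274.96285726442807
0.4576 0.02 248.09890620216993
0.4926 0.06 388.972790332377
0.4926 0.02 346.69800941048874
0.4976 0.06 404.511154611981
0.4976 0.02 360.22840043565174
```

{"method": "jog_arm", "body": {
  "commands": [
    {"slide": [0,-1,5],"roll": 0},
    {"slide": [0,-1,10],"roll": 0},
    {"slide": [0,-1,15],"roll": 0},
    {"slide": [0,-1,20],"roll": 0},
    {"slide": [0,-1,25],"roll": 0},
    {"slide": [0,-1,30],"roll": 0}
  ]
}}

```text
clock: 26.05
tcp_pos: [0.4747, 0.3644, 0.1022]
tcp_rot: [-0.0, 0.027, 1.0, -0.0]
force: [0.2, -0.1, -0.2]
gripper_width: 0.0327
```

{"method": "jog_arm", "body": {
  "commands": [
    {"slide": [0,0,6],"roll": 0},
    {"slide": [0,0,12],"roll": 0},
    {"slide": [0,0,18],"roll": 0},
    {"slide": [0,0,24],"roll": 0},
    {"slide": [0,0,28],"roll": 0},
    {"slide": [0,0,31],"roll": 0},
    {"slide": [0,0,31],"roll": 0}
  ]
}}

```text
clock: 26.75
tcp_pos: [0.4752, 0.3646, 0.072]
tcp_rot: [0.0, 0.027, 1.0, 0.0]
force: [-0.3, -0.0, -0.3]
gripper_width: 0.0326
```

```bash
python3 w.py w13; python3 d.py .475 .3645 .071 1.517; python3 - <<'E'
from h import *
print(env.sense()['force'])
q=env.read_camera('scene')
a=cv2.resize(q['frame'][:,:,::-1][160:280,280:400],None,fx=4,fy=4,interpolation=cv2.INTER_CUBIC)
import pickle
p=pickle.load(open('w.pkl','rb'))
b=cv2.resize(p['frame'][:,:,::-1][80:300,180:330],None,fx=2.18,fy=2.18,interpolation=cv2.INTER_CUBIC)
cv2.imwrite('pics/c13.png',np.hstack([a[:479],b[:479]]))
E
```

```text
now 26.8 [0.475  0.3646 0.072 ] yaw 1.517 j [ 0.55  0.51 -0.13  0.93  0.    0.6 ]
slide [ 0. -0.  1.] roll -0.000
[0.16576863 0.35510779 0.50724662]
```

View pics/c13.png

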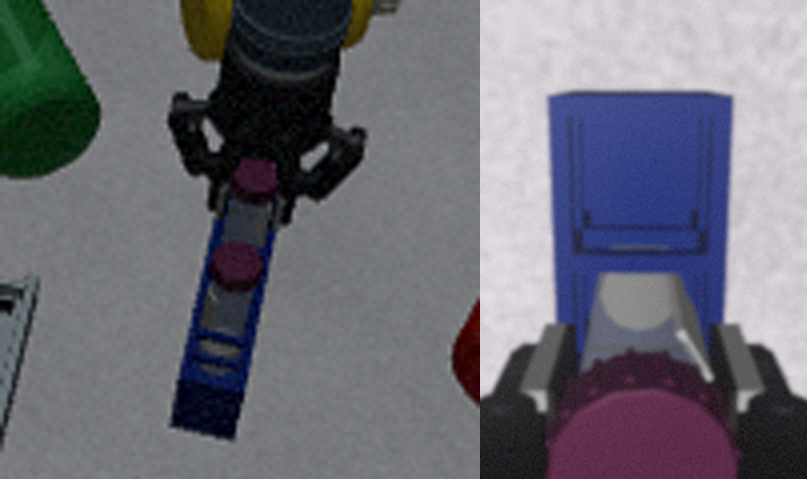

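{"method": "jog_arm", "body": {
  "commands": [
    {"slide": [0,0,0],"roll": 0},
    {"slide": [0,0,0],"roll": 0},
    {"slide": [0,0,0],"roll": 0},
    {"slide": [0,0,0],"roll": 0},
    {"slide": [0,0,0],"roll": 0}
  ],
  "hand": 0.6
}}

```text
clock: 27.35
tcp_pos: [0.4748, 0.3644, 0.0718]
tcp_rot: [0.0, 0.027, 1.0, 0.0]
force: [0.2, -0.0, 1.0]
gripper_width: 0.0682
```

{"method": "jog_arm", "body": {
  "commands": [
    {"slide": [0,0,-20],"roll": 0},
    {"slide": [0,0,-50],"roll": 0},
    {"slide": [0,0,-90],"roll": 0},
    {"slide": [0,0,-130],"roll": 0},
    {"slide": [0,0,-160],"roll": 0},
    {"slide": [0,0,-160],"roll": 0},
    {"slide": [0,0,-160],"roll": 0}
  ]
}}

```text
clock: 28.05
tcp_pos: [0.4754, 0.3647, 0.2325]
tcp_rot: [0.001, 0.027, 1.0, 0.001]
force: [-0.1, -0.8, 0.1]
gripper_width: 0.0679
```

```bash
python3 w.py w14; python3 d.py .431 -0.162 .232 1.517; python3 bt.py b14; python3 - <<'E'
from h import *
import pickle
p=pickle.load(open('w.pkl','rb'))
cv2.imwrite('pics/w14c.png',cv2.resize(p['frame'][:,:,::-1][90:300,180:330],None,fx=2.8,fy=2.8,interpolation=cv2.INTER_CUBIC))
E
```

```text
now 28.1 [0.4746 0.3643 0.2311] yaw 1.517 j [0.55 0.43 0.16 1.3  0.   0.6 ]
slide [  15. -528.   -1.] roll -0.000
28.2
bottle 0.77 [240.8 132.  271.1 176.2] [0.63   0.1349 0.056 ] edges 0.194 0.0771
bottle 0.8 [229.7 217.1 274.3 282.9] [0.6318 0.1321 0.056 ] edges 0.0758 0.1959
```

View pics/w14c.png

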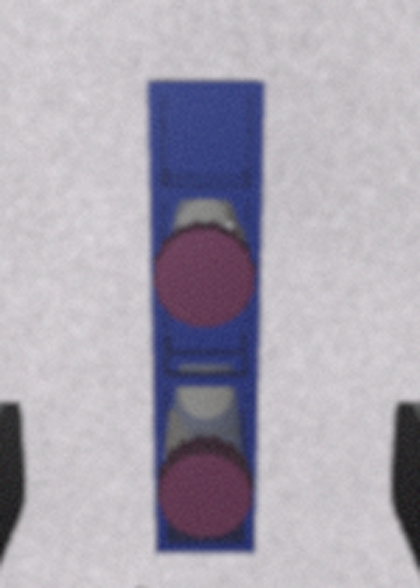

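View pics/b14.png

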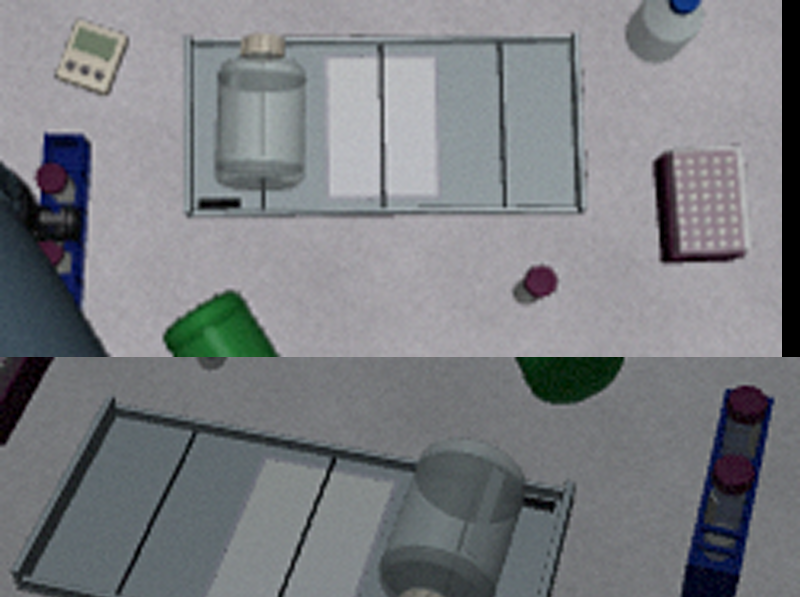

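{"method": "jog_arm", "body": {
  "commands": [
    {"slide": [2,-40,0],"roll": 0},
    {"slide": [4,-85,0],"roll": 0},
    {"slide": [5,-130,0],"roll": 0},
    {"slide": [6,-175,0],"roll": 0},
    {"slide": [7,-220,0],"roll": 0},
    {"slide": [8,-265,0],"roll": 0},
    {"slide": [9,-310,0],"roll": 0},
    {"slide": [10,-355,0],"roll": 0}
  ]
}}

```text
clock: 29.1
tcp_pos: [0.4447, 0.0089, 0.2311]
tcp_rot: [-0.001, 0.027, 1.0, 0.0]
force: [0.8, -1.0, -0.2]
gripper_width: 0.0685
```

{"method": "jog_arm", "body": {
  "commands": [
    {"slide": [1,-45,0],"roll": 0},
    {"slide": [2,-90,0],"roll": 0},
    {"slide": [3,-130,0],"roll": 0},
    {"slide": [4,-155,0],"roll": 0},
    {"slide": [5,-172,0],"roll": 0},
    {"slide": [5,-172,0],"roll": 0},
    {"slide": [5,-172,0],"roll": 0},
    {"slide": [5,-172,0],"roll": 0}
  ]
}}

```text
clock: 29.9
tcp_pos: [0.4313, -0.1601, 0.2314]
tcp_rot: [-0.0, 0.026, 1.0, 0.0]
force: [0.7, 0.2, 0.3]
gripper_width: 0.0683
```

```bash
python3 w.py w15; python3 d.py .431 -0.162 .232 1.517; python3 - <<'E'
from h import *
import pickle
p=pickle.load(open('w.pkl','rb'))
X=p['state']['tcp_pos']; print('tcp proj .116',proj(p,[X[0],X[1],.116]))
f=p['frame'].astype(int); m=(f[:,:,0]>f[:,:,1]*1.5)&(f[:,:,0]>45)&(f[:,:,2]>f[:,:,1]*1.1)
n,l,st,ce=cv2.connectedComponentsWithStats(m.astype(np.uint8))
for i in range(1,n):
    if st[i,4]>150: print(st[i],ce[i],atz(p,(st[i,0]+st[i,2]/2-.5,st[i,1]+st[i,3]/2-.5),.116).round(4))
E
```

```text
now 29.95 [ 0.4313 -0.16    0.2315] yaw 1.518 j [-0.49  0.15 -0.23  1.2   0.   -0.44]
slide [ 0. -2. -0.] roll 0.001
tcp proj .116 (np.float64(253.11944521090717), np.float64(190.3683596318735))
[232 173  32  33 802] [247.43516209 189.159601  ] [ 0.4297 -0.1652  0.116 ]
[ 58 203  76  67 347] [108.93948127 225.59942363] [ 0.4689 -0.3158  0.116 ]
```

View pics/w15.png

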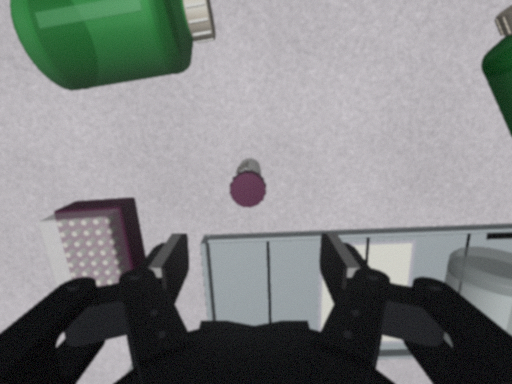

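{"method": "jog_arm", "body": {
  "commands": [
    {"slide": [1,-5,40],"roll": 0},
    {"slide": [1,-5,80],"roll": 0},
    {"slide": [1,-5,110],"roll": 0},
    {"slide": [1,-5,135],"roll": 0},
    {"slide": [1,-5,155],"roll": 0},
    {"slide": [1,-5,164],"roll": 0},
    {"slide": [1,-5,164],"roll": 0},
    {"slide": [1,-5,164],"roll": 0}
  ]
}}

```text
clock: 30.75
tcp_pos: [0.4308, -0.1658, 0.0685]
tcp_rot: [0.0, 0.027, 1.0, -0.0]
force: [0.3, 0.8, -0.7]
gripper_width: 0.0682
```

{"method": "jog_arm", "body": {
  "commands": [
    {"slide": [0,0,0],"roll": 0},
    {"slide": [0,0,0],"roll": 0},
    {"slide": [0,0,0],"roll": 0},
    {"slide": [0,0,0],"roll": 0},
    {"slide": [0,0,0],"roll": 0},
    {"slide": [0,0,0],"roll": 0},
    {"slide": [0,0,0],"roll": 0}
  ],
  "hand": -0.8,
  "grip_force": 25
}}

```text
clock: 31.45
tcp_pos: [0.4312, -0.1664, 0.0688]
tcp_rot: [0.001, 0.027, 1.0, -0.0]
force: [-0.8, 0.6, 6.0]
gripper_width: 0.0327
```

{"method": "jog_arm", "body": {
  "commands": [
    {"slide": [0,0,-15],"roll": 0},
    {"slide": [0,0,-40],"roll": 0},
    {"slide": [0,0,-75],"roll": 0},
    {"slide": [0,0,-110],"roll": 0},
    {"slide": [0,0,-140],"roll": 0},
    {"slide": [0,0,-150],"roll": 0},
    {"slide": [0,0,-150],"roll": 0}
  ]
}}

```text
clock: 32.15
tcp_pos: [0.4312, -0.1665, 0.219]
tcp_rot: [0.001, 0.027, 1.0, -0.001]
force: [1.2, -0.1, -0.3]
gripper_width: 0.0329
```

```bash
python3 w.py w16; python3 d.py .435 .3667 .217 1.517
```

```text
now 32.2 [ 0.4303 -0.1661  0.2175] yaw 1.517 j [-0.51  0.15 -0.26  1.16  0.   -0.45]
slide [ 24. 532.   0.] roll -0.000
```

View pics/w16.png

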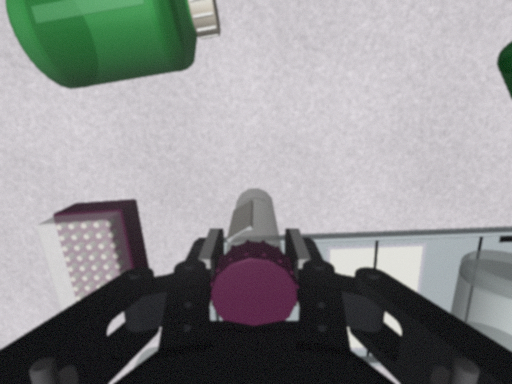

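{"method": "jog_arm", "body": {
  "commands": [
    {"slide": [2,30,0],"roll": 0},
    {"slide": [4,70,0],"roll": 0},
    {"slide": [6,115,0],"roll": 0},
    {"slide": [8,160,0],"roll": 0},
    {"slide": [10,205,0],"roll": 0},
    {"slide": [12,250,0],"roll": 0},
    {"slide": [14,295,0],"roll": 0},
    {"slide": [16,340,0],"roll": 0}
  ]
}}

```text
clock: 33.0
tcp_pos: [0.4308, 0.1759, 0.2155]
tcp_rot: [-0.002, 0.027, 1.0, -0.001]
force: [0.7, -0.7, -0.3]
gripper_width: 0.0329
```

{"method": "jog_arm", "body": {
  "commands": [
    {"slide": [2,45,0],"roll": 0},
    {"slide": [4,90,0],"roll": 0},
    {"slide": [6,130,0],"roll": 0},
    {"slide": [8,165,0],"roll": 0},
    {"slide": [8,185,0],"roll": 0},
    {"slide": [8,192,0],"roll": 0},
    {"slide": [8,192,0],"roll": 0},
    {"slide": [8,192,0],"roll": 0}
  ]
}}

```text
clock: 33.8
tcp_pos: [0.4344, 0.3653, 0.2168]
tcp_rot: [-0.001, 0.027, 1.0, -0.001]
force: [-0.2, -1.0, -0.8]
gripper_width: 0.0329
```

```bash
python3 d.py .435 .3667 .134 1.517; python3 bt.py b17
```

```text
now 33.8 [0.4344 0.3653 0.2168] yaw 1.516 j [ 0.59  0.37  0.03  1.23 -0.    0.64]
slide [-1.  2. 83.] roll -0.001
33.9
bottle 0.8 [242.3 132.5 270.5 176.7] [0.6309 0.1326 0.056 ] edges 0.1882 0.0794
bottle 0.7 [228.6 219.  273.6 281.2] [0.6311 0.1324 0.056 ] edges 0.0727 0.1939
```

View pics/b17.png

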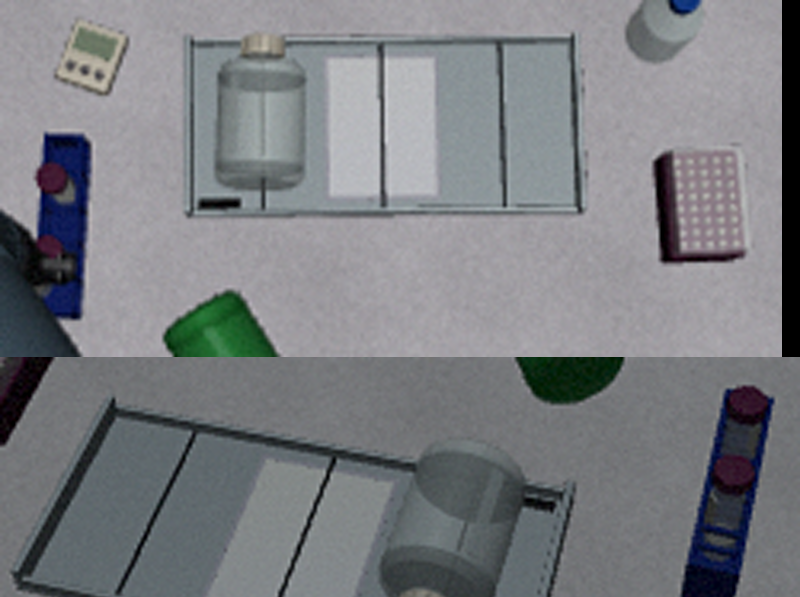

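{"method": "jog_arm", "body": {
  "commands": [
    {"slide": [0,1,20],"roll": 0},
    {"slide": [0,1,45],"roll": 0},
    {"slide": [0,1,65],"roll": 0},
    {"slide": [0,1,78],"roll": 0},
    {"slide": [0,1,82],"roll": 0},
    {"slide": [0,1,82],"roll": 0},
    {"slide": [0,1,82],"roll": 0}
  ]
}}

```text
clock: 34.7
tcp_pos: [0.4355, 0.3677, 0.1368]
tcp_rot: [0.001, 0.027, 1.0, 0.0]
force: [-0.8, 0.3, -0.1]
gripper_width: 0.0327
```

```bash
python3 w.py w18; python3 d.py .435 .3667 .0725 1.517; python3 - <<'E'
from h import *
import pickle
p=pickle.load(open('w.pkl','rb'))
cv2.imwrite('pics/w18c.png',cv2.resize(p['frame'][:,:,::-1][80:300,180:330],None,fx=2.7,fy=2.7,interpolation=cv2.INTER_CUBIC))
def cc(u): return (u[0]-180)*2.7,(u[1]-80)*2.7
X=p['state']['tcp_pos']
print('foot top edge',cc(proj(p,X+[-.0145,0,-.068])),'rack near end expected',cc(proj(p,[.4126,.368,.06])))
E
```

```text
now 34.75 [0.4357 0.3679 0.137 ] yaw 1.517 j [ 0.59  0.41 -0.12  1.04  0.    0.64]
slide [ 1. -1. 64.] roll -0.000
foot top edge (np.float64(194.43786282416065), np.float64(290.4324850928538)) rack near end expected (np.float64(194.08949779180682), np.float64(254.6477633744368))
```

View pics/w18c.png

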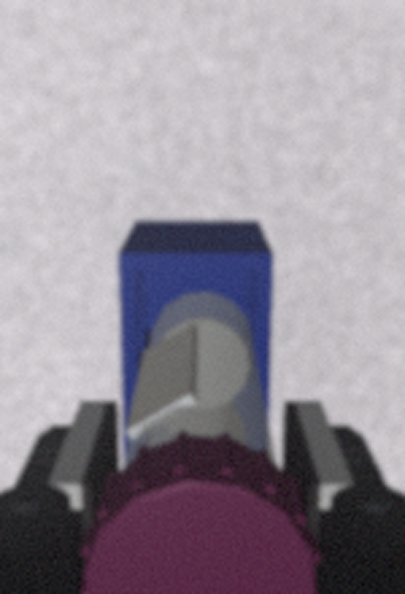

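{"method": "jog_arm", "body": {
  "commands": [
    {"slide": [1,-1,6],"roll": 0},
    {"slide": [1,-1,12],"roll": 0},
    {"slide": [1,-1,17],"roll": 0},
    {"slide": [1,-1,22],"roll": 0},
    {"slide": [1,-1,27],"roll": 0},
    {"slide": [1,-1,32],"roll": 0}
  ]
}}

```text
clock: 35.35
tcp_pos: [0.4338, 0.3666, 0.1033]
tcp_rot: [-0.0, 0.027, 1.0, -0.0]
force: [-0.4, -0.3, 0.4]
gripper_width: 0.0326
```

{"method": "jog_arm", "body": {
  "commands": [
    {"slide": [0,0,6],"roll": 0},
    {"slide": [0,0,12],"roll": 0},
    {"slide": [0,0,18],"roll": 0},
    {"slide": [0,0,24],"roll": 0},
    {"slide": [0,0,28],"roll": 0},
    {"slide": [0,0,31],"roll": 0},
    {"slide": [0,0,31],"roll": 0}
  ]
}}

```text
clock: 36.05
tcp_pos: [0.4342, 0.3669, 0.073]
tcp_rot: [0.0, 0.027, 1.0, 0.0]
force: [-0.4, -0.8, -0.0]
gripper_width: 0.0328
```

```bash
python3 w.py w19; python3 d.py .435 .3667 .0725 1.517; python3 - <<'E'
from h import *
print(env.sense()['force'])
q=env.read_camera('scene')
a=cv2.resize(q['frame'][:,:,::-1][160:280,280:400],None,fx=4,fy=4,interpolation=cv2.INTER_CUBIC)
import pickle
p=pickle.load(open('w.pkl','rb'))
b=cv2.resize(p['frame'][:,:,::-1][80:300,180:330],None,fx=2.18,fy=2.18,interpolation=cv2.INTER_CUBIC)
cv2.imwrite('pics/c19.png',np.hstack([a[:479],b[:479]]))
E
```

```text
now 36.1 [0.4341 0.3668 0.073 ] yaw 1.517 j [ 0.59  0.46 -0.22  0.89  0.    0.64]
slide [-1. -0.  0.] roll -0.000
[ 0.40161886 -0.23331282  0.21778588]
```

View pics/c19.png

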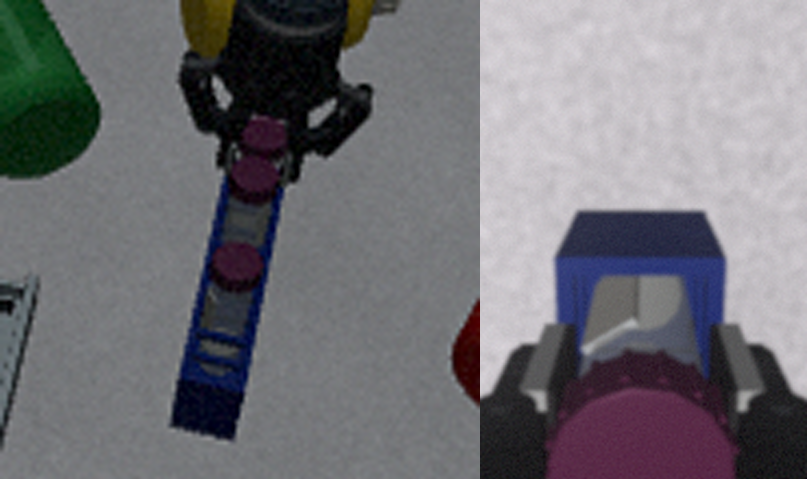

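Seated in place 1 with no force. Release and rise.

{"method": "jog_arm", "body": {
  "commands": [
    {"slide": [0,0,0],"roll": 0},
    {"slide": [0,0,0],"roll": 0},
    {"slide": [0,0,0],"roll": 0},
    {"slide": [0,0,0],"roll": 0},
    {"slide": [0,0,0],"roll": 0}
  ],
  "hand": 0.6
}}

```text
clock: 36.65
tcp_pos: [0.4339, 0.3667, 0.0728]
tcp_rot: [0.0, 0.027, 1.0, 0.0]
force: [0.3, -0.2, -0.3]
gripper_width: 0.0684
```

{"method": "jog_arm", "body": {
  "commands": [
    {"slide": [0,0,-20],"roll": 0},
    {"slide": [0,0,-50],"roll": 0},
    {"slide": [0,0,-90],"roll": 0},
    {"slide": [0,0,-130],"roll": 0},
    {"slide": [0,0,-165],"roll": 0},
    {"slide": [10,0,-200],"roll": 0},
    {"slide": [30,0,-200],"roll": 0},
    {"slide": [30,0,-200],"roll": 0}
  ]
}}

```text
clock: 37.45
tcp_pos: [0.403, 0.3688, 0.2746]
tcp_rot: [0.001, 0.026, 1.0, 0.001]
force: [1.0, 0.4, -0.4]
gripper_width: 0.0681
```

```bash
python3 w.py w20; python3 bt.py b20; python3 look.py | grep -E "tube|bottle_mid|^[0-9]"
```

```text
37.6
bottle 0.62 [240.7 134.  271.8 177. ] [0.6299 0.134  0.056 ] edges 0.1944 0.0744
bottle 0.58 [228.9 216.5 276.7 279.9] [0.6299 0.1321 0.056 ] edges 0.0732 0.202
37.8
top bottle_mid 0.84 [230.  206.9 265.9 251.6] c 248.6 228.1 1135
top bottle_mid 0.65 [344.3 227.6 394.3 264.1] c 371.4 246.2 1192
top bottle_mid 0.57 [244.  133.6 268.9 177.6] c 256.1 154.2 1048
top bottle_mid 0.55 [190.3 159.3 205.5 212.9] c 200.2 178.5 381
scene bottle_mid 0.98 [324.4 142.4 381.9 175.3] c 349.9 158.1 1498
scene bottle_mid 0.92 [227.6 218.8 273.4 282.9] c 250.3 245.8 2039
scene bottle_mid 0.92 [128.6 124.5 186.8 160.1] c 155.5 141.5 1446
scene bottle_mid 0.77 [263.5 152.4 307.6 202.9] c 282.7 179.1 1469
scene bottle_mid 0.69 [390.9 209.1 445.1 267.8] c 417.8 238.9 2046
scene bottle_mid 0.39 [112.6 203.2 289.8 298.6] c 194.5 248.3 8308
scene tube_1_mid 0.65 [342.8 188.7 351.  202.2] c 345.5 194.0 124
```

View pics/w20.png

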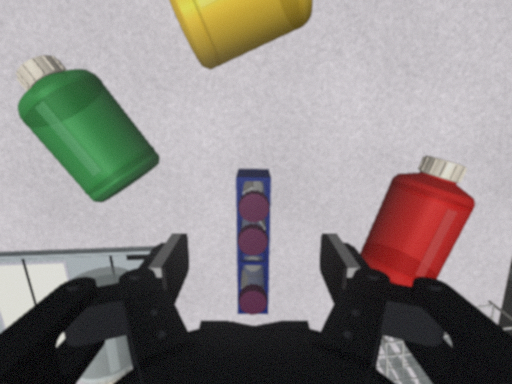

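View pics/b20.png

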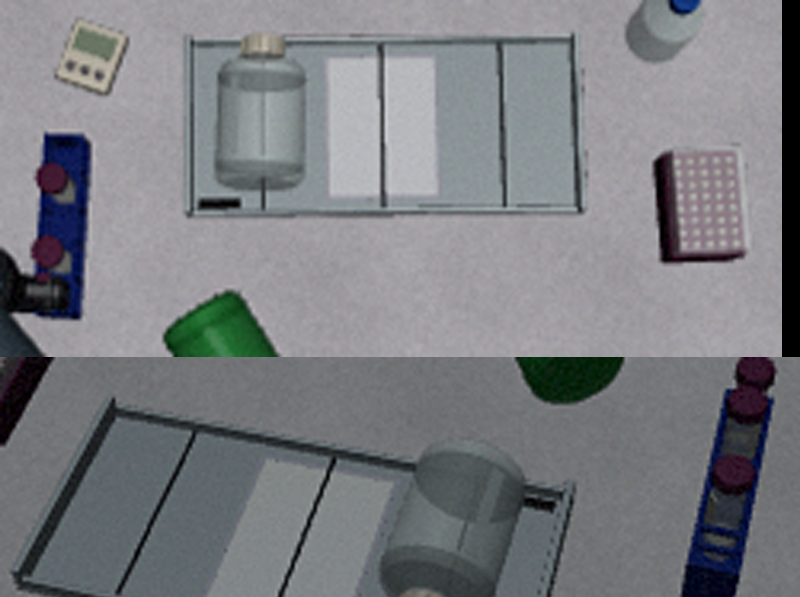

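```bash
python3 ed.py 217 306 125; python3 - <<'E'
from h import *
s=env.sense(); print(s['clock'],s['force'],abs(s['joint_velocities']).max())
print(env.finish_job())
E
```

```text
y,r (np.float64(0.13326699220486243), np.float64(0.050418393095184866)) 38.65
38.65 [-0.18339951 -0.82009173  0.48037924] 0.0027757666393673115
the job is handed in; nothing more can be done
None
```

The bench is ready and I handed the job in at about 39 s; the hand-in returned no verdict.

- **Inspection:** I rolled the clear bottle to the centre line of the lit window and let go. The pictures show it unmoved for about 3.3 s, with its axis 3 to 5 mm off the line.
- **Parking:** I then rolled it to the left parking line, at the rack's end. My last check put its axis at y = 0.133 m. The line measured 0.132 m from the top camera and 0.1345 m from the wrist camera, so it is within about 2 mm.
- **Tubes:** There were two loose tubes. They now stand cap up in places 2 and 1 of the rack, and both went in without measurable force. The tube already racked in place 4 is unmoved in the last picture.
- **At the end:** The gripper was open and clear of everything. I saw no sign of the bottle being knocked, and I never came near the tip box, reagent bottle or timer.

**Checks that disagreed:**
- The wrist camera misread x by about 6 mm near the edges of its picture, so I used only its central readings for grasping and placing.
- The rack's y differed by up to 6 mm between cameras. I corrected for it by comparing the tube with the rack in the same picture.

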